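Flat up on the V-blocks, then the lens carrier

ROBOT

A 7-joint arm with a two-finger parallel gripper is mounted at the origin on the work surface. World frame = base frame: x ahead of the robot, y to its left, z up, the work surface at z = 0. Lengths are in m, angles in rad, forces in N, time in s.
With the tool pointing down it reaches from about 0.425 to 1.025 m from the base axis. Payload 3.6 kg.
Tool frame: the origin (TCP) lies between the finger pads; the fingertips stand 11 mm ahead of it and the grasp point (between the pads) lies 8 mm behind it; z points along the fingers, y is the line along which they close (so a half turn about z gives the same grasp; the last joint's range is limited). The gripper opens to 85 mm and grips with 20 to 120 N. Pads are 22 mm wide; open, the fingers measure 114 mm over their backs; the gripper's body (76 mm by 85 mm) begins 54 mm behind the grasp point. The pads swing forward as they close: fully open they stand 13 mm farther back than shut.
Start: joints at [-1.29, 0.591, 0.048, 1.609, -0.033, 0.943, -0.034], TCP at [0.265, 0.675, 0.242] pointing down, gripper open.
Joint ranges: [-2.69, 2.69], [-0.47, 2.24], [-1.27, 1.36], [0.19, 2.51], [-1.53, 4.68], [0.08, 2.07], [-3.09, 3.09]. Speed limits (rad/s): [2.57, 2.57, 3.14, 3.14, 3.14, 3.14, 3.14].

INTERFACE

Orientations are given as a unit quaternion [w, x, y, z].
In Python, from station import ctrl, cams gives the robot as it stands. The module is installed in compiled form; this text tells all that it offers.
- The arm moves only by the shell command python3 -m pendant 'ROWS'. ROWS is JSON, a list of rows, each an object of numbers: "tx", "ty", "tz": the shift along the tool's x, y, z scaled (see below); "rx", "ry", "rz": the turn, a rotation vector about the tool's x, y, z scaled (see below); "fingers": the opening, from 0 (shut) to 1 (fully open). In form: [{"tx": .., "ty": .., "tz": .., "rx": .., "ry": .., "rz": .., "fingers": ..}, ...]. A call has 1 to 8 rows; each row is the pose to reach, as a shift and turn from the pose commanded when the call began, along the tool's axes at that moment; what a row does not reach only later rows make up. The controller multiplies each number of a shift by 0.1 m and each number of a turn by 45 degrees. A row lasts 1/8 s, in which the tool goes at most 62.5 mm and 10.7 degrees, less where a joint would pass 70% of its speed; a pose out of reach is approached as far as the arm can. A call with a number of a shift or a turn outside -1 to 1 is refused whole. A call with a gripper value outside its range is refused whole. The fingers move at their own pace and stop on an object; the grip force is fixed at half the most. Time passes only in rows, so rows that repeat a pose let the fingers close. It gives the time, the measured TCP pose, the force, the opening and the grip force at its end, in the units of the state.
- ctrl.sense(): the state, without advancing time (a new reading comes with each control period).
- cams.camera(name): name is "scene" or "top" or "wrist"; returns a dict with "img" (384x512x3 uint8, red, green, blue), "camera_matrix" (3x3 intrinsics, pixels), "origin" and "orientation" of the camera in the world. Camera axes: x right, y down, z forward; pixel columns grow to the right and rows downward; lengths in m; the calibration is good to about 2 mm. The wrist camera is an equidistant fisheye: a pixel r from the principal point sees the ray r / f radians off the axis. A picture is of the moment at which its call begins. There is no depth.
- ctrl.close_job(): hands the job in; it is judged then, once.
The state is a dict: "clock": time; "qpos": joint angles; "qd": joint speeds; "effort": joint torques, N m; "tcp_pos": TCP position; "tcp_rot": TCP orientation; "force": force on the tool from outside, world axes, zero at the start; "ft_torque": the same for the moment, N m; "width": finger opening in m; "gripper_force": force on a finger pad.
Only numpy, scipy, OpenCV 4.12 (cv2) and the standard library are available. Lean on these libraries where they do the work, as an engineer would, in place of code of your own. Each camera call takes 0.05 s, during which the arm holds its last target. There are 200 camera calls.

TASK

Roll the round steel bar in its V-blocks until its milled flat faces straight up, and let go of it. Then stand the aluminium lens carrier upright in the middle of the flat, lengthwise along the bar, and leave it there; leave the meter, the joypad and the bottle where they are.

Things in the scene. Friction and masses are not known exactly. Their poses are not given: they have to be found in the camera images.
- bar (a joint): roll angle (rad) of the steel bar, see bar_grip. 0 and every whole turn (2 pi): the milled flat faces straight up. Grows by the right-hand rule about the stand's x axis (the flat turns from up towards the stand's -y). Turns either way, several turns, against a steady drag of 0.2 N m, and stays where it is let go; a tilted pinch on its round end swung about the bar's axis turns it
- bar_flat (a point): middle of the bar's milled flat: 94 mm long, 32 mm wide, 15 mm from the bar's axis; the bar rises to its full 22 mm radius at both ends of the flat. Turns with the bar: x along the bar, z straight out of the flat. Lies 29 mm to the stand's -x side of the stand's middle
- bar_grip (a point): fixed point on the axis of the bar (a level steel cylinder 200 mm long, 44 mm in diameter, axis 95 mm over the bench), in its bare round overhanging end, which sticks out 60 mm beyond the V-block at the stand's +x end; 32 mm from that V-block, 28 mm from the bar's end face, 72 mm to +x of the stand's middle. x along the bar, out of the overhanging end; z up
- vstand: fixed black stand: base plate 200 x 90 x 12 mm, two V-blocks, each 20 mm long (x), 72 mm wide, 92 mm high, centred at x = -88 and +30 mm. The bar lies along its x axis and can only turn; a spring-wire bail over each V-block keeps it in and rises 28 mm above the bar's axis. Origin at the middle of its underside, z up
- carrier: loose bare-aluminium lens carrier, a plain rectangular block 70 mm long (x), 28 mm wide (y), 36 mm high (z), 0.2 kg, with a glass lens in each end face; stands loose on the bench. Origin at the middle of its underside. Either end may point either way.
- meter: bystander: white hand-held meter 100 x 65 x 30 mm with a display, lying on the bench. Origin at the middle of its underside.
- joypad: bystander: black joystick pad 110 x 100 x 22 mm with a round grey knob 20 mm high on top. Origin at the middle of its underside.
- bottle: bystander: clear reagent bottle with a cap, 60 mm in diameter, 110 mm high. Origin at the middle of its underside.
There are look-alikes about, which are no part of the job. Of the things that look like the carrier, the middle-sized one is meant.

How it is judged:
On the way:
1. the bar's flat faces up within 5 degrees, the bar let go and at rest, before the carrier stands on it (angle between bar_flat's own z axis and vertical below 0.09 rad and velocity of joint bar between -0.05 and 0.05 rad/s and contact force between each of the fingers, carrier and bar below 0.1 N), for 0.2 s.
At the end, for the whole second after the job is handed in: The flat faces up within 5 degrees; the lens carrier stands at rest on it, upright within 7 degrees, along the bar within 8 degrees, its underside on the flat, its middle within 14 mm along and 8 mm across of the flat's middle (angle between bar_flat's own z axis and vertical below 0.09 rad and angle between carrier's own z axis and vertical below 0.12 rad and angle between the x axis of carrier and the x axis of bar_flat, either way round below 0.15 rad and x of carrier in the frame of bar_flat between -0.014 and 0.014 m and y of carrier in the frame of bar_flat between -0.008 and 0.008 m and z of carrier in the frame of bar_flat between -0.003 and 0.003 m and contact force between carrier and bar above 0.5 N and linear speed of carrier below 0.01 m/s); the robot touches nothing.
It fails at once if the meter, the joypad or the bottle is moved by more than 20 mm (distance of any of meter, joypad, bottle from where it was at the start of the episode above 0.02 m).
It also fails if it takes over 72 s, if anything falls off the work surface, if the arm or the gripper's body presses on something with over 40 N, if the wrist force passes 120 N, or if a joint passes its speed limit or range.

## Working session

There is one attempt and no reset: what is moved stays moved. The work goes in short steps, Python scripts to look and compute and a shell command to move; the robot and the scene stay as the last step left them, time stands still between calls to the robot, and variables do not carry over. Pictures are saved under pics/ and viewed, at most 10 in all, crops included, and the job is handed in when it is done.

```bash
mkdir -p pics
python3 - <<'E'
from station import ctrl,cams
import cv2,pickle
for n in("scene","top"):
    d=cams.camera(n);pickle.dump(d,open(n+'.pkl','wb'));cv2.imwrite(f'pics/{n}0.png',cv2.resize(d['img'][:,:,::-1],(800,600),interpolation=cv2.INTER_CUBIC))
    print(n,d['camera_matrix'],d['origin'],d['orientation'])
s=ctrl.sense();print(s)
E
```

```text
scene [[351.93874316   0.         254.5709274 ]
 [  0.         351.93874316 194.22326768]
 [  0.           0.           1.        ]] [ 0.94736045 -0.48181685  0.73653055] [-0.36765647  0.86163848  0.32302545 -0.13439645]
top [[410.64846781   0.         255.85399191]
 [  0.         410.64846781 194.85727657]
 [  0.           0.           1.        ]] [0.24970802 0.00466871 1.16761874] [ 0.08749929 -0.69794818  0.70577324 -0.0842398 ]
{'clock': 0.1, 'qpos': array([-1.29048668,  0.59204266,  0.04829646,  1.60971189, -0.03332286,
        0.94272418, -0.03369516]), 'qd': array([ 0.00156072, -0.00094109, -0.0008948 , -0.00183094,  0.00013868,
        0.00103003, -0.0006573 ]), 'effort': array([ 4.28233223e-03, -5.50005054e+01,  1.55299835e+00, -1.98823518e+01,
        9.67218453e-03,  3.85732652e-03,  4.66907665e-06]), 'tcp_pos': array([0.26445451, 0.67425115, 0.24123732]), 'tcp_rot': array([-1.46931110e-04,  1.85780233e-01,  9.82590771e-01, -1.03016387e-03]), 'force': array([-0.78734399, -0.55746534,  0.22461208]), 'ft_torque': array([ 0.0305473 , -0.01918206, -0.01333957]), 'gripper_force': 0.0, 'width': 0.08535686603447415}
```

View pics/scene0.png

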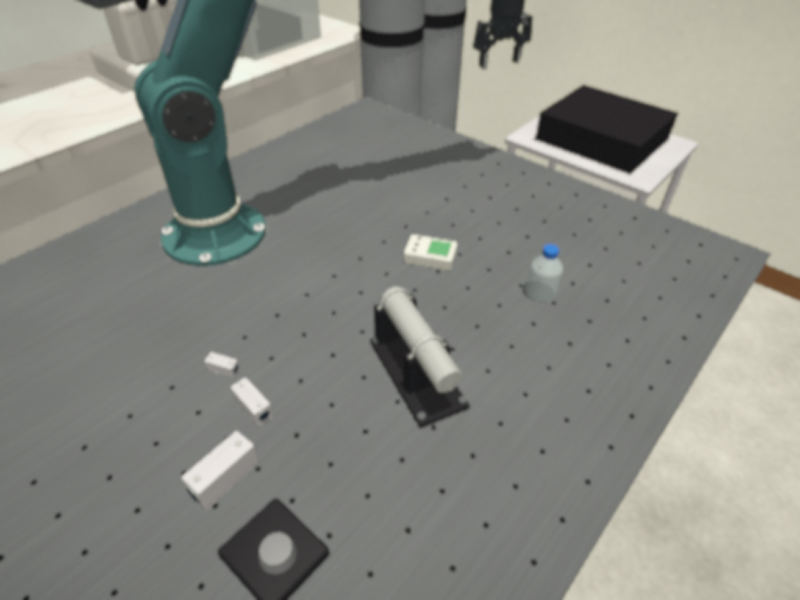

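View pics/top0.png

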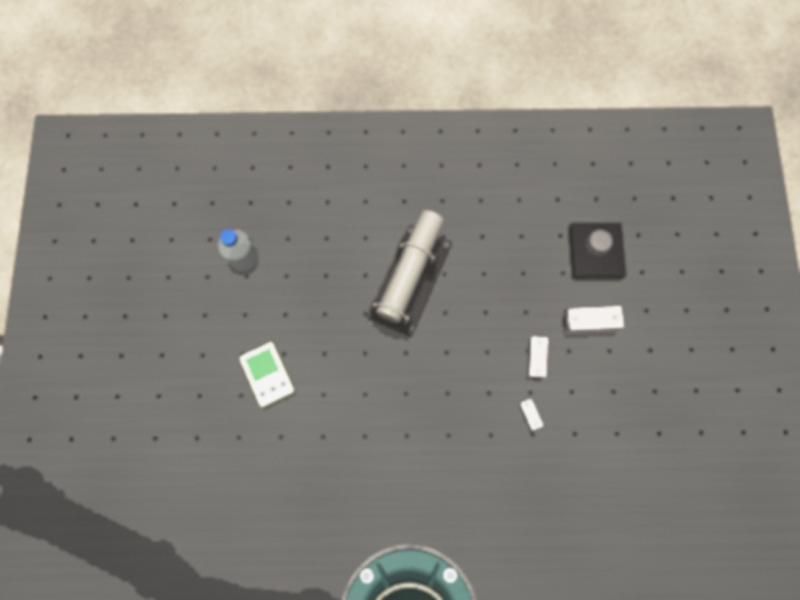

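The scene picture shows the bar from (397,292) to its overhanging end (447,382). The three white blocks are at (221,361), (250,398) and (219,467), and the middle-sized one is at (250,398), or (539,357) in the top picture. The flat isn't obvious yet, so I'm enlarging.

```bash
cat > h.py <<'E'
import numpy as np,pickle,cv2
from scipy.spatial.transform import Rotation as R
def rot(q): return R.from_quat([q[1],q[2],q[3],q[0]])
def ray(d,u,v):
    K=d['camera_matrix'];r=np.array([(u-K[0,2])/K[0,0],(v-K[1,2])/K[1,1],1])
    return np.array(d['origin']),rot(d['orientation']).apply(r)
def atz(d,u,v,z):
    o,r=ray(d,u,v);return o+r*(z-o[2])/r[2]
def proj(d,P):
    p=rot(d['orientation']).inv().apply(np.atleast_2d(P)-d['origin']);K=d['camera_matrix'];q=(K@p.T).T
    return q[:,:2]/q[:,2:]
def load(n): return pickle.load(open(n+'.pkl','rb'))
E
python3 - <<'E'
from h import *
t=load('top')['img'][:,:,::-1];s=load('scene')['img'][:,:,::-1]
def c(im,x,y,w,h,W,H): return cv2.resize(im[y:y+h,x:x+w],(W,H),interpolation=cv2.INTER_CUBIC)
a=c(s,225,175,80,100,480,600); b=c(s,140,235,40,40,320,300); e=c(t,330,205,40,40,320,300)
cv2.imwrite('pics/c1.png',np.hstack([a,np.vstack([b,e])]))
cv2.imwrite('pics/c2.png',c(t,225,125,80,100,480,600))
E
```

```text
(no output)
```

View pics/c1.png

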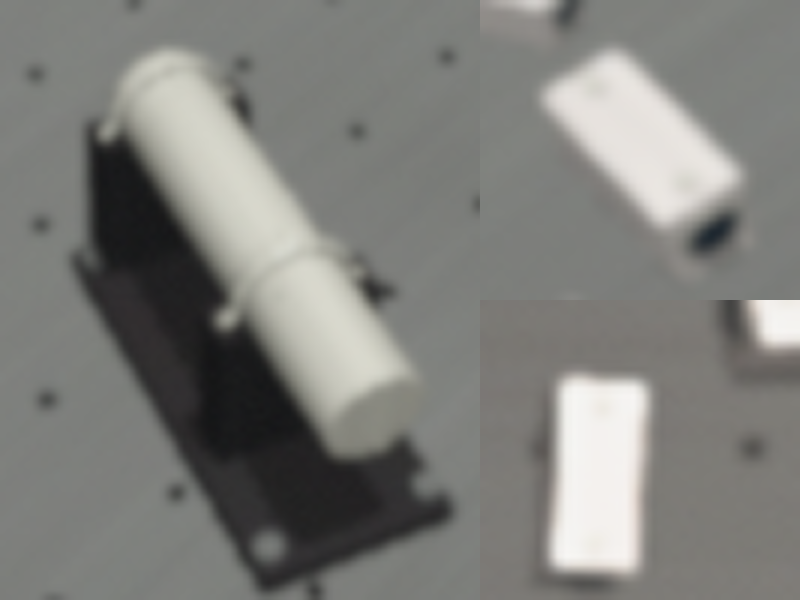

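View pics/c2.png

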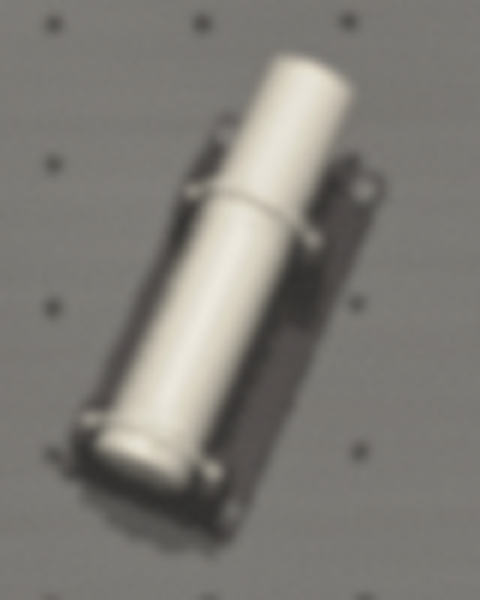

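The scene crop shows the end face of the bar centred at (372,418) and the carrier's top as a clear rectangle. The top crop shows the bar's ends at (315,76) and (140,455). No flat is visible on the camera sides, so it must face downwards.

Run:
```python
from h import *
t=load('top');s=load('scene')
np.set_printoptions(precision=4,suppress=True)
T=lambda x,y:(225+x/6-.4,125+y/6-.4); S=lambda x,y:(225+x/6-.4,175+y/6-.4)
e1=atz(s,*S(374,418),.095);e2=atz(t,*T(315,76),.095);e0=atz(t,*T(142,462),.095)
print('ends',e1,e2,e0,np.linalg.norm(e1-e0),np.linalg.norm(e2-e0))
# base plate corners z=.012, scene: left-far, near-left, near-right ; top
P=[atz(s,*S(x,y),.012) for x,y in((75,258),(265,588),(450,515))]
print('base s',P,np.linalg.norm(P[0]-P[1]),np.linalg.norm(P[2]-P[1]))
P=[atz(t,*T(x,y),.012) for x,y in((78,455),(228,540),(380,180))]
print('base t',P,np.linalg.norm(P[0]-P[1]),np.linalg.norm(P[2]-P[1]))
ct=[atz(t,330+(x-480)/8-.4,205+(y-300)/7.5-.4,.036) for x,y in((558,378),(648,382),(640,573),(548,570))]
cs=[atz(s,140+(x-480)/8-.4,235+y/7.5-.4,.036) for x,y in((543,98),(615,50),(742,178),(665,225))]
for c in(ct,cs):
    c=np.array(c);l=[np.linalg.norm(c[i]-c[i-1]) for i in range(4)];print(c.mean(0),l,c)
print('meter,bottle,joy',[atz(t,x*.64,y*.64,z)[:2] for x,y,z in((267,375,.03),(240,265,0),(597,250,.022))])
```

```text
ends [ 0.6775 -0.052   0.095 ] [ 0.6809 -0.0527  0.095 ] [0.4978 0.0288 0.095 ] 0.19702586194403912 0.200401067654614
base s [array([ 0.4822, -0.0133,  0.012 ]), array([ 0.6616, -0.0938,  0.012 ]), array([ 0.6969, -0.0159,  0.012 ])] 0.1966868650980199 0.085502274396655
base t [array([0.5208, 0.0615, 0.012 ]), array([ 0.4783, -0.0102,  0.012 ]), array([ 0.6589, -0.0881,  0.012 ])] 0.08332931709828974 0.1966607216935825
[ 0.4331 -0.2368  0.036 ] [np.float64(0.07224825847694122), np.float64(0.03143180588093562), np.float64(0.07180159440704688), np.float64(0.03165404987828611)] [[ 0.4699 -0.2249  0.036 ]
 [ 0.468  -0.2563  0.036 ]
 [ 0.3966 -0.2488  0.036 ]
 [ 0.3981 -0.2172  0.036 ]]
[ 0.4344 -0.2383  0.036 ] [np.float64(0.06850957263354564), np.float64(0.027135692937714725), np.float64(0.07105427190522524), np.float64(0.026805434665590825)] [[ 0.3995 -0.2484  0.036 ]
 [ 0.4    -0.2212  0.036 ]
 [ 0.4707 -0.2285  0.036 ]
 [ 0.4676 -0.2552  0.036 ]]
meter,bottle,joy [array([0.4057, 0.2462]), array([0.6209, 0.3124]), array([ 0.6352, -0.3625])]
```

Run:
```python
from h import *
from station import cams
d=cams.camera('wrist');pickle.dump(d,open('w0.pkl','wb'));print(d['camera_matrix'],d['origin'],d['orientation'])
cv2.imwrite('pics/w0.png',cv2.resize(d['img'][:,:,::-1],(800,600),interpolation=cv2.INTER_CUBIC))
```

```text
[[297.31863964   0.         252.85364113]
 [  0.         297.31863964 191.51036604]
 [  0.           0.           1.        ]] [0.19186111 0.70355238 0.37367132] [0.12751616 0.81621232 0.55687856 0.08615885]
```

View pics/w0.png

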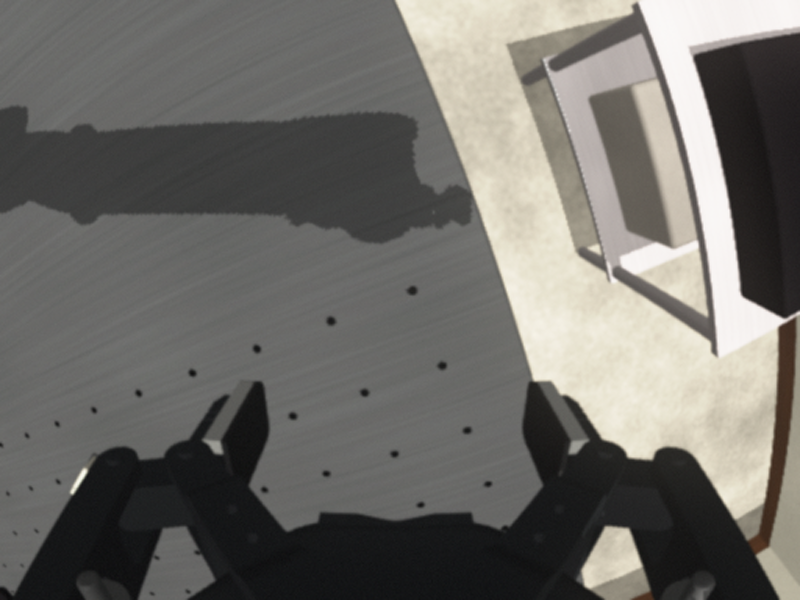

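The wrist view shows the camera sits on the tool's +x side, and the bar is out of view. The flat is hidden underneath. So I'll pinch the bar's end and roll it by about a third of a turn, which should bring the flat into the fixed cameras' view. First the approach.

```bash
A='[{"tx":-0.45,"ty":-0.38},{"tx":-0.9,"ty":-0.75},{"tx":-0.9,"ty":-0.75}]'
python3 -m pendant '[{"tx":-0.45,"ty":-0.38,"rz":0.058},{"tx":-0.9,"ty":-0.75,"rz":0.058},{"tx":-0.9,"ty":-0.75,"rz":0.058}]'
python3 -m pendant '[{"tx":-0.45,"ty":-0.38},{"tx":-0.9,"ty":-0.75},{"tx":-0.9,"ty":-0.75}]'
python3 -m pendant '[{"tx":-0.45,"ty":-0.38},{"tx":-0.9,"ty":-0.75},{"tx":-0.9,"ty":-0.75}]'
python3 -m pendant '[{"tx":-0.45,"ty":-0.38},{"tx":-0.9,"ty":-0.75},{"tx":-0.9,"ty":-0.75}]'
python3 -m pendant '[{"tx":-0.45,"ty":-0.38},{"tx":-0.9,"ty":-0.75},{"tx":-0.9,"ty":-0.75}]'
python3 -m pendant '[{"tx":-0.45,"ty":-0.38},{"tx":-0.9,"ty":-0.75},{"tx":-0.9,"ty":-0.75}]'
cat > st.py <<'E'
from h import *
from station import ctrl
import sys
np.set_printoptions(precision=4,suppress=True)
s=ctrl.sense();r=rot(s['tcp_rot'])
print('t',s['clock'],'tcp',s['tcp_pos'],'w',s['width'],'F',s['force'],'gf',s['gripper_force'],'q',s['qpos']);print('R',r.as_matrix().T)
if len(sys.argv)>3:
    # target grasp-frame: TCP target x y z, yaw of x_tool (deg), tilt about tool x (deg)
    x,y,z,yaw,tl=map(float,sys.argv[1:6])
    Rt=R.from_euler('z',yaw,degrees=True)*R.from_euler('x',180,degrees=True)*R.from_euler('x',tl,degrees=True)
    g=r.inv().apply(np.array([x,y,z])-s['tcp_pos'])/.1; w=(r.inv()*Rt).as_rotvec(degrees=True)/45
    print('shift units',g,'turn units',w)
E
python3 st.py 0.6543 -0.0418 0.2 156 0
```

```text
t 0.15 tcp [0.2645 0.6744 0.2414] w 0.08534939408109131 F [ 0.6974 -0.1944  0.7653] gf 0.0 q [-1.2905  0.5919  0.0483  1.6095 -0.0333  0.9427 -0.0337]
R [[-0.931   0.3651 -0.0001]
 [ 0.3651  0.931  -0.0017]
 [-0.0006 -0.0016 -1.    ]]
shift units [-6.2437 -5.2435  0.4236] turn units [-0.0022  0.0001  0.0575]validation failed for argument at $[0]...
validation failed for argument at $[0]...
validation failed for argument at $[0]...
validation failed for argument at $[0]...
validation failed for argument at $[0]...
validation failed for argument at $[0]...
```

Rows need all keys.

```bash
python3 -m pendant '[{"tx":-0.45,"ty":-0.38,"tz":0,"rx":0,"ry":0,"rz":0.058,"fingers":1},{"tx":-0.9,"ty":-0.75,"tz":0,"rx":0,"ry":0,"rz":0.058,"fingers":1},{"tx":-0.9,"ty":-0.75,"tz":0,"rx":0,"ry":0,"rz":0.058,"fingers":1}]'
python3 -m pendant '[{"tx":-0.45,"ty":-0.38,"tz":0,"rx":0,"ry":0,"rz":0,"fingers":1},{"tx":-0.9,"ty":-0.75,"tz":0,"rx":0,"ry":0,"rz":0,"fingers":1},{"tx":-0.9,"ty":-0.75,"tz":0,"rx":0,"ry":0,"rz":0,"fingers":1}]'
python3 st.py 0.6543 -0.0418 0.2 156 0
```

```text
clock: 0.52
tcp_pos: [0.326, 0.5659, 0.242]
tcp_rot: [0.002, 0.213, 0.977, -0.002]
force: [-0.2, -0.6, 0.4]
width: 0.0854
gripper_force: 0.0
clock: 0.9
tcp_pos: [0.376, 0.4617, 0.2421]
tcp_rot: [0.001, 0.212, 0.977, -0.002]
force: [-0.2, 0.6, -0.7]
width: 0.0853
gripper_force: 0.0
t 0.9 tcp [0.376  0.4617 0.2421] w 0.08527389737047371 F [-0.2289  0.6467 -0.7495] gf 0.0 q [-1.0194  0.4297  0.074   1.9097 -0.0387  0.8062  0.2178]
R [[-0.9098  0.4149 -0.0023]
 [ 0.4149  0.9098 -0.0031]
 [ 0.0008 -0.0038 -1.    ]]
shift units [-4.6201 -3.4246  0.4426] turn units [-0.004   0.003  -0.0115]
```

```bash
python3 -m pendant '[{"tx":-0.95,"ty":-0.75,"tz":0,"rx":0,"ry":0,"rz":0,"fingers":1},{"tx":-0.95,"ty":-0.75,"tz":0,"rx":0,"ry":0,"rz":0,"fingers":1},{"tx":-0.95,"ty":-0.75,"tz":0,"rx":0,"ry":0,"rz":0,"fingers":1}]' >/dev/null
python3 -m pendant '[{"tx":-0.95,"ty":-0.75,"tz":0,"rx":0,"ry":0,"rz":0,"fingers":1},{"tx":-0.95,"ty":-0.75,"tz":0,"rx":0,"ry":0,"rz":0,"fingers":1},{"tx":-0.95,"ty":-0.75,"tz":0,"rx":0,"ry":0,"rz":0,"fingers":1}]' >/dev/null
python3 -m pendant '[{"tx":-0.95,"ty":-0.75,"tz":0,"rx":0,"ry":0,"rz":0,"fingers":1},{"tx":-0.95,"ty":-0.75,"tz":0,"rx":0,"ry":0,"rz":0,"fingers":1},{"tx":-0.95,"ty":-0.75,"tz":0,"rx":0,"ry":0,"rz":0,"fingers":1}]' >/dev/null
python3 -m pendant '[{"tx":-0.95,"ty":-0.75,"tz":0,"rx":0,"ry":0,"rz":0,"fingers":1},{"tx":-0.95,"ty":-0.75,"tz":0,"rx":0,"ry":0,"rz":0,"fingers":1},{"tx":-0.95,"ty":-0.75,"tz":0,"rx":0,"ry":0,"rz":0,"fingers":1}]' 
python3 st.py 0.6543 -0.0418 0.2 156 0
```

```text
clock: 2.4
tcp_pos: [0.6001, 0.0358, 0.2425]
tcp_rot: [0.001, 0.211, 0.978, -0.0]
force: [-0.8, 0.4, 0.5]
width: 0.0851
gripper_force: 0.0
t 2.4 tcp [0.6001 0.0358 0.2425] w 0.08506513256224858 F [-0.7699  0.3653  0.4726] gf 0.0 q [-0.2419  0.437   0.1449  1.9021 -0.0824  0.8061  1.0926]
R [[-0.9112  0.412  -0.0027]
 [ 0.412   0.9112 -0.0004]
 [ 0.0023 -0.0015 -1.    ]]
shift units [-0.8129 -0.4837  0.427 ] turn units [-0.0005  0.0034 -0.0074]
```

```bash
cat > pl.py <<'E'
from h import *
from station import ctrl
import sys
# pl.py X Y Z yaw  beta:d[:cum]... : units from current pose for each
np.set_printoptions(precision=3,suppress=True)
s=ctrl.sense();r=rot(s['tcp_rot']);A=np.array(list(map(float,sys.argv[1:4])));yaw=float(sys.argv[4])
print('t',s['clock'],'tcp',s['tcp_pos'],'w',s['width'],'F',s['force'],'q',s['qpos'])
for a in sys.argv[5:]:
    b,d=map(float,a.split(':'))
    Rt=R.from_euler('z',yaw,degrees=True)*R.from_euler('x',180+b,degrees=True)
    P=A+Rt.apply([0,0,.008-d])
    print(a,P,r.inv().apply(P-s['tcp_pos'])/.1,(r.inv()*Rt).as_rotvec(degrees=True)/45)
E
python3 pl.py 0.6543 -0.0418 0.095 156 45:0.09 -45:0.09
```

```text
t 2.4 tcp [0.6   0.036 0.242] w 0.08506513256224858 F [-0.77   0.365  0.473] q [-0.242  0.437  0.145  1.902 -0.082  0.806  1.093]
45:0.09 [0.678 0.011 0.153] [-0.808  0.096  0.897] [ 0.999  0.    -0.008]
-45:0.09 [ 0.631 -0.095  0.153] [-0.815 -1.063  0.897] [-1.001  0.006 -0.006]
```

```bash
python3 -m pendant '[{"tx":-0.4,"ty":0.25,"tz":0.1,"rx":0.2,"ry":0,"rz":-0.01,"fingers":1},{"tx":-0.8,"ty":0.25,"tz":0.2,"rx":0.4,"ry":0,"rz":-0.01,"fingers":1},{"tx":-0.8,"ty":0.2,"tz":0.4,"rx":0.6,"ry":0,"rz":-0.01,"fingers":1},{"tx":-0.8,"ty":0.15,"tz":0.6,"rx":0.8,"ry":0,"rz":-0.01,"fingers":1},{"tx":-0.81,"ty":0.1,"tz":0.8,"rx":1,"ry":0,"rz":-0.01,"fingers":1},{"tx":-0.81,"ty":0.1,"tz":0.9,"rx":1,"ry":0,"rz":-0.01,"fingers":1},{"tx":-0.81,"ty":0.1,"tz":0.9,"rx":1,"ry":0,"rz":-0.01,"fingers":1}]' >/dev/null
python3 pl.py 0.6543 -0.0418 0.095 156 45:0.09 60:0.09 60:0.0
python3 - <<'E'
from h import *
from station import cams
d=cams.camera('wrist');pickle.dump(d,open('w1.pkl','wb'));e=cams.camera('scene')
cv2.imwrite('pics/w1.png',np.vstack([cv2.resize(i,(400,300),interpolation=cv2.INTER_AREA)[:,:,::-1] for i in(d['img'],e['img'])]) if 0 else np.hstack([cv2.resize(d['img'][:,:,::-1],(440,330)),cv2.resize(e['img'][130:290,200:374,::-1],(360,330))]))
E
```

```text
t 3.275 tcp [0.675 0.016 0.152] w 0.08541751464121428 F [ 0.568 -0.309  0.918] q [-0.551  0.895  0.39   1.551  0.321  1.256  0.759]
45:0.09 [0.678 0.011 0.153] [-0.044 -0.034  0.016] [0.002 0.004 0.011]
60:0.09 [0.683 0.023 0.136] [-0.046  0.178  0.044] [0.335 0.005 0.011]
60:0.0 [ 0.651 -0.048  0.091] [-0.042 -0.056  0.913] [0.335 0.005 0.011]
```

View pics/w1.png

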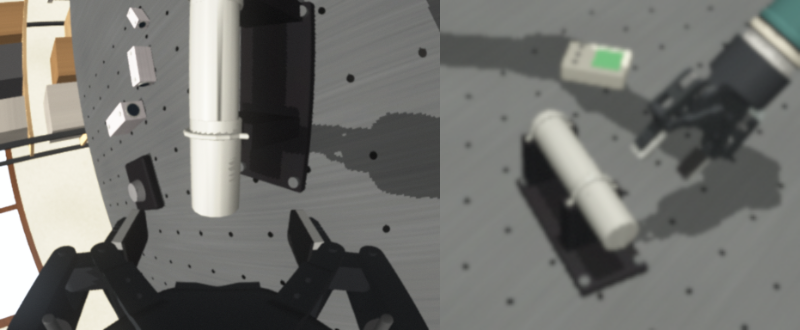

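The wrist view shows the bar between the fingers. The overhanging end is at (215,205), the bail at (215,135), and there's a lengthwise shade edge above the bail that may be the flat. I'm enlarging that part.

Run:
```python
from h import *
d=load('w1');cv2.imwrite('pics/w1c.png',cv2.resize(d['img'][0:260,200:300,::-1],(300,780)[::1],interpolation=cv2.INTER_CUBIC)[:600])
```

```text
(no output)
```

View pics/w1c.png

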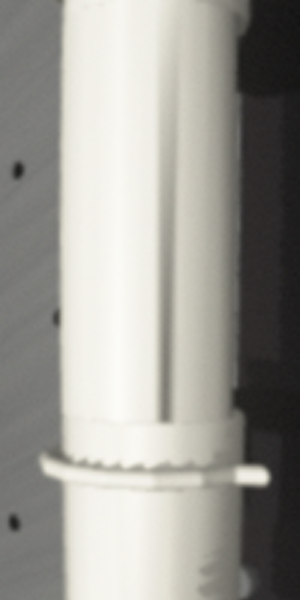

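```bash
cat >> h.py <<'E'
def fproj(d,P):
    p=rot(d['orientation']).inv().apply(np.atleast_2d(P)-d['origin']);K=d['camera_matrix']
    n=np.hypot(p[:,0],p[:,1]);th=np.arctan2(n,p[:,2])
    return np.c_[K[0,2]+K[0,0]*th*p[:,0]/n,K[1,2]+K[0,0]*th*p[:,1]/n]
C=np.array([.5885,-.0125,0]);ex=np.array([.9135,-.4067,0]);ey=np.array([.4067,.9135,0]);ez=np.array([0,0,1.])
def bar(x,phi,r): # phi deg, up->-y
    p=np.radians(phi);return C+ex*x+.095*ez+r*(-np.sin(p)*ey+np.cos(p)*ez)
E
python3 - <<'E'
from h import *
d=load('w1');np.set_printoptions(precision=1,suppress=True)
for x in(.018,-.02): # near flat end, further
    c=d['origin']-bar(x,0,0);print('view phi',np.degrees(np.arctan2(-c@ey,c@ez)),np.linalg.norm(c))
    q=np.array([fproj(d,bar(x,a,.022))[0] for a in range(-180,180)]);print('x',x,'sil',q[:,0].min(),q[:,0].max(),q[:,1].min(),q[:,1].max())
    for a in range(-50,-10,5): print(a,fproj(d,bar(x,a,.022))[0], end=' ')
print(fproj(d,bar(.1,0,0)))
E
```

```text
view phi -45.59138489623222 0.21781742970571802
x 0.018 sil 218.64807134166776 279.11399726615747 134.97617783829327 143.08579459070364
-50 [251.4 143.1] -45 [248.5 143.1] -40 [245.6 143. ] -35 [242.7 143. ] -30 [239.9 142.9] -25 [237.2 142.7] -20 [234.5 142.6] -15 [232.1 142.4] view phi -45.59138489623223 0.21604895198831225
x -0.02 sil 218.28717079642448 280.21637310674714 85.1379871758584 87.70149540890631
-50 [251.9  85.2] -45 [248.9  85.1] -40 [245.9  85.1] -35 [242.9  85.1] -30 [240.   85.2] -25 [237.2  85.2] -20 [234.6  85.3] -15 [232.   85.4] [[248.4 240.1]]
```

```bash
python3 pl.py 0.6547 -0.0409 0.095 156 52:0.09 52:0.0
```

```text
t 3.375 tcp [0.676 0.014 0.155] w 0.08534855881614876 F [-0.161 -0.174  0.993] q [-0.549  0.892  0.392  1.55   0.321  1.256  0.759]
52:0.09 [0.681 0.018 0.145] [-0.025  0.106  0.022] [0.159 0.005 0.005]
52:0.0 [ 0.652 -0.047  0.09 ] [-0.021 -0.006  0.915] [0.159 0.005 0.005]
```

```bash
python3 -m pendant '[{"tx":-0.02,"ty":0.11,"tz":0.02,"rx":0.16,"ry":0,"rz":0,"fingers":1},{"tx":-0.02,"ty":0.11,"tz":0.02,"rx":0.16,"ry":0,"rz":0,"fingers":1},{"tx":-0.02,"ty":0.08,"tz":0.25,"rx":0.16,"ry":0,"rz":0,"fingers":1},{"tx":-0.02,"ty":0.05,"tz":0.5,"rx":0.16,"ry":0,"rz":0,"fingers":1},{"tx":-0.02,"ty":0.02,"tz":0.75,"rx":0.16,"ry":0,"rz":0,"fingers":1},{"tx":-0.02,"ty":0,"tz":0.91,"rx":0.16,"ry":0,"rz":0,"fingers":1},{"tx":-0.02,"ty":0,"tz":0.91,"rx":0.16,"ry":0,"rz":0,"fingers":1}]' 
python3 pl.py 0.6547 -0.0409 0.095 156 52:0.0
```

```text
clock: 4.25
tcp_pos: [0.651, -0.047, 0.089]
tcp_rot: [-0.092, 0.185, 0.879, -0.43]
force: [-0.3, -0.3, 0.2]
width: 0.0852
gripper_force: 0.0
t 4.25 tcp [ 0.651 -0.047  0.089] w 0.08520025903763541 F [-0.313 -0.323  0.192] q [-0.534  1.001  0.427  1.621  0.387  1.173  0.707]
52:0.0 [ 0.652 -0.047  0.09 ] [-0.009 -0.003 -0.013] [-0.004  0.002  0.005]
```

Now close the fingers.

```bash
python3 -m pendant '[{"tx":0,"ty":0,"tz":0,"rx":0,"ry":0,"rz":0,"fingers":0},{"tx":0,"ty":0,"tz":0,"rx":0,"ry":0,"rz":0,"fingers":0},{"tx":0,"ty":0,"tz":0,"rx":0,"ry":0,"rz":0,"fingers":0},{"tx":0,"ty":0,"tz":0,"rx":0,"ry":0,"rz":0,"fingers":0},{"tx":0,"ty":0,"tz":0,"rx":0,"ry":0,"rz":0,"fingers":0},{"tx":0,"ty":0,"tz":0,"rx":0,"ry":0,"rz":0,"fingers":0}]' 
python3 pl.py 0.6547 -0.0409 0.095 156 42:0 32:0 22:0 12:0 7:0
```

```text
clock: 5.0
tcp_pos: [0.6522, -0.0451, 0.0904]
tcp_rot: [-0.091, 0.183, 0.878, -0.432]
force: [-1.3, 2.2, 6.5]
width: 0.0423
gripper_force: 62.0
t 5.0 tcp [ 0.652 -0.045  0.09 ] w 0.042337668006020915 F [-1.315  2.23   6.534] q [-0.537  1.001  0.427  1.618  0.389  1.178  0.707]
42:0 [ 0.653 -0.046  0.089] [-0.006  0.008  0.012] [-0.231  0.005  0.008]
32:0 [ 0.653 -0.045  0.088] [-0.006  0.021  0.008] [-0.453  0.004  0.008]
22:0 [ 0.653 -0.044  0.088] [-0.006  0.034  0.002] [-0.675  0.003  0.008]
12:0 [ 0.654 -0.042  0.087] [-0.007  0.045 -0.006] [-0.897  0.003  0.009]
7:0 [ 0.654 -0.042  0.087] [-0.007  0.05  -0.01 ] [-1.008  0.002  0.009]
```

```bash
python3 -m pendant '[{"tx":0,"ty":0.02,"tz":0.01,"rx":-0.22,"ry":0,"rz":0,"fingers":0},{"tx":0,"ty":0.03,"tz":0.01,"rx":-0.44,"ry":0,"rz":0,"fingers":0},{"tx":0,"ty":0.04,"tz":0.005,"rx":-0.66,"ry":0,"rz":0,"fingers":0},{"tx":0,"ty":0.05,"tz":-0.005,"rx":-0.88,"ry":0,"rz":0,"fingers":0},{"tx":0,"ty":0.055,"tz":-0.01,"rx":-1,"ry":0,"rz":0,"fingers":0},{"tx":0,"ty":0.055,"tz":-0.01,"rx":-1,"ry":0,"rz":0,"fingers":0}]' 
python3 pl.py 0.6547 -0.0409 0.095 156 7:0 -3:0 -13:0 -23:0 -33:0 -38:0
```

```text
clock: 5.75
tcp_pos: [0.6541, -0.0403, 0.0873]
tcp_rot: [-0.013, 0.203, 0.977, -0.059]
force: [-2.9, 1.7, 13.9]
width: 0.0423
gripper_force: 66.0
t 5.75 tcp [ 0.654 -0.04   0.087] w 0.042342743633658406 F [-2.87   1.67  13.895] q [-0.109  0.713  0.079  1.838  0.094  0.65   1.036]
7:0 [ 0.654 -0.042  0.087] [-0.008 -0.013  0.004] [ 0.001 -0.001  0.011]
-3:0 [ 0.655 -0.041  0.087] [-0.008  0.001  0.003] [-0.221 -0.002  0.011]
-13:0 [ 0.655 -0.039  0.087] [-0.008  0.015 -0.001] [-0.444 -0.003  0.011]
-23:0 [ 0.656 -0.038  0.088] [-0.008  0.027 -0.007] [-0.666 -0.004  0.011]
-33:0 [ 0.656 -0.037  0.088] [-0.008  0.039 -0.015] [-0.888 -0.005  0.011]
-38:0 [ 0.657 -0.036  0.089] [-0.008  0.044 -0.019] [-0.999 -0.005  0.01 ]
```

```bash
python3 -m pendant '[{"tx":0,"ty":0.01,"tz":0,"rx":-0.22,"ry":0,"rz":0,"fingers":0},{"tx":0,"ty":0.02,"tz":0,"rx":-0.44,"ry":0,"rz":0,"fingers":0},{"tx":0,"ty":0.035,"tz":-0.01,"rx":-0.66,"ry":0,"rz":0,"fingers":0},{"tx":0,"ty":0.045,"tz":-0.02,"rx":-0.88,"ry":0,"rz":0,"fingers":0},{"tx":0,"ty":0.05,"tz":-0.025,"rx":-1,"ry":0,"rz":0,"fingers":0},{"tx":0,"ty":0.05,"tz":-0.025,"rx":-1,"ry":0,"rz":0,"fingers":0}]' 
python3 pl.py 0.6547 -0.0409 0.095 156 -38:0 -45:0
python3 - <<'E'
from h import *
from station import cams
d=cams.camera('top');pickle.dump(d,open('t2.pkl','wb'));e=cams.camera('scene');w=cams.camera('wrist');pickle.dump(w,open('w2.pkl','wb'));pickle.dump(e,open('s2.pkl','wb'))
f=lambda i:cv2.resize(i[:,:,::-1],(266,600),interpolation=cv2.INTER_CUBIC)
cv2.imwrite('pics/m2.png',np.hstack([f(d['img'][130:220,235:275+10]),f(e['img'][175:260,235:300]),f(w['img'][0:260,190:310])]))
E
```

```text
clock: 6.5
tcp_pos: [0.6558, -0.0347, 0.0891]
tcp_rot: [0.064, 0.194, 0.925, 0.321]
force: [-4.9, -1.2, 14.7]
width: 0.042
gripper_force: 77.8
t 6.5 tcp [ 0.656 -0.035  0.089] w 0.042007687157386786 F [-4.881 -1.222 14.65 ] q [ 0.759  0.885 -0.741  1.944 -0.307  0.374  1.702]
-38:0 [ 0.657 -0.036  0.089] [-0.015 -0.011 -0.004] [ 0.006 -0.011  0.002]
-45:0 [ 0.657 -0.036  0.089] [-0.015 -0.001 -0.005] [-0.149 -0.012  0.002]
```

View pics/m2.png

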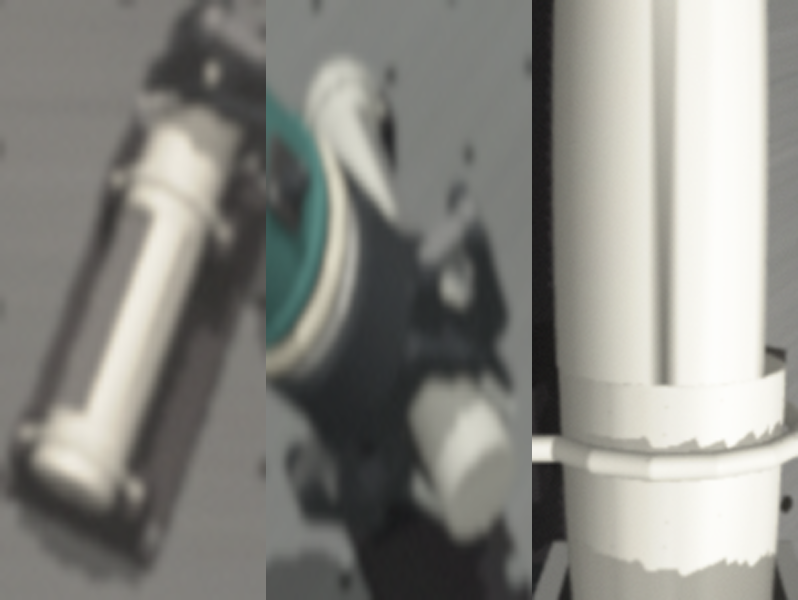

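Run:
```python
from h import *
t=load('t2');np.set_printoptions(precision=1,suppress=True)
print(t['img'][170:181:5,244:276].mean(2).astype(int)); print(t['img'][145:150:4,248:286].mean(2).astype(int))
for row in(170,175,180):
    # find bar x whose axis projects to row
    xs=np.linspace(-.075,.02,200);i=np.argmin(abs(proj(t,[bar(x,0,0.015) for x in xs])[:,1]-row));x=xs[i]
    q=np.array([proj(t,bar(x,a,.022))[0] for a in range(-180,180)])
    print(row,x,'sil',q[:,0].min(),q[:,0].max(),[(a,proj(t,bar(x,a,.022))[0]) for a in(-40,-20,-10,0,10)])
w=load('w2');
for x in(-.02,.0):
    q=np.array([fproj(w,bar(x,a,.022))[0] for a in range(-180,180)]);i=int(q[q[:,0].argmax(),1]);print(x,i,'sil',q[:,0].min(),q[:,0].max(),[(a,fproj(w,bar(x,a,.022))[0]) for a in(-30,-20,-10,0,10)])
    print(w['img'][i,190:310].mean(1).astype(int) if w['img'].ndim==2 else w['img'][i,190:310].mean(-1).astype(int))
```

```text
[[127 127 126 126 121 107  92  81  81  90 108 122 126 127 128 144 181 221
  232 231 227 220 206 181 167 161 142 107  72  52  48  49]
 [128 126 120 102  87  80  82  96 115 127 129 128 131 150 193 225 233 231
  225 217 199 175 165 158 134  99  69  57  54  52  51  51]
 [115  99  87  83  89 102 119 126 128 128 132 158 202 227 232 229 223 213
  195 176 168 156 129  94  66  59  62  68  75  77  75  72]]
[[125 125 124 124 126 125 124 124 125 123 124 124 127 138 140 138 137 129
  120 112 102  89  85  85  86  81  76  73  70  69  68  67  66  63  61  62
   61  60]
 [129 128 129 129 129 128 128 129 128 124 112  96  84  89 108 136 159 177
  185 189 182 173 163 156 154 152 151 144 135 126 115  99  80  64  58  57
   59  59]]
170 -0.008165829145728637 sil 254.59345311875956 269.41457142581373 [(-40, array([257.2, 167.9])), (-20, array([259.5, 168.4])), (-10, array([260.7, 168.8])), (0, array([262.1, 169.3])), (10, array([263.4, 169.9]))]
175 -0.023442211055276378 sil 252.3638629819874 267.2202715419111 [(-40, array([255. , 172.9])), (-20, array([257.2, 173.4])), (-10, array([258.5, 173.8])), (0, arra
[... 932 characters left out ...]
132 131 133 132]
0.0 119 sil 192.8365039508286 300.0990548850184 [(-30, array([298.7, 120.1])), (-20, array([295.5, 120.5])), (-10, array([290.5, 120.9])), (0, array([283.6, 121.1])), (10, array([275.1, 121.4]))]
[ 30  27  28  29  30  30  29  31  38  61  92 108 112 115 118 122 124 125
 131 135 137 144 147 152 154 157 163 165 172 173 178 182 185 189 192 194
 198 202 203 206 209 211 214 215 217 219 221 223 225 227 228 229 223 212
 196 182 164 147 138 135 139 150 166 188 205 221 232 238 240 241 242 243
 243 244 244 245 246 247 248 249 250 251 252 252 252 252 252 251 251 251
 251 250 250 249 249 248 248 247 246 246 245 241 232 219 199 174 149 138
 140 138 138 139 136 136 138 136 136 136 135 135]
```

Run:
```python
from h import *
a=load('top')['img'];t=load('t2')['img']
for r in(165,170,175,180): print(r,'\n',a[r,244:276].mean(1).astype(int),'\n',t[r,244:276].mean(1).astype(int))
f=lambda i:cv2.resize(i[140:205,238:278,::-1],(369,600),interpolation=cv2.INTER_CUBIC)
cv2.imwrite('pics/m3.png',np.hstack([f(a),f(t)]))
```

```text
165 
 [123 124 123 123 123 123 121 108  91  71  64  80 117 154 183 202 211 216
 223 227 228 225 218 212 206 197 183 161 135 102  80  91] 
 [130 128 130 130 130 130 126 114  95  74  62  67  90 115 125 127 128 137
 170 213 229 232 228 221 209 186 170 161 140 107  82  95]
170 
 [120 120 121 120 115 103  88  79  84 105 136 166 191 205 212 217 223 228
 229 225 218 211 206 197 182 163 137 102  71  55  50  52] 
 [127 127 126 126 121 107  92  81  81  90 108 122 126 127 128 144 181 221
 232 231 227 220 206 181 167 161 142 107  72  52  48  49]
175 
 [121 120 113  98  82  78  87 111 139 169 192 206 213 218 225 229 227 223
 215 210 204 194 178 157 128  96  68  56  54  54  53  52] 
 [128 126 120 102  87  80  82  96 115 127 129 128 131 150 193 225 233 231
 225 217 199 175 165 158 134  99  69  57  54  52  51  51]
180 
 [110  97  84  80  93 121 152 180 197 207 212 219 226 228 226 221 213 208
 200 190 172 152 123  90  66  59  60  67  74  76  73  71] 
 [115  99  87  83  89 102 119 126 128 128 132 158 202 227 232 229 223 213
 195 176 168 156 129  94  66  59  62  68  75  77  75  72]
```

View pics/m3.png

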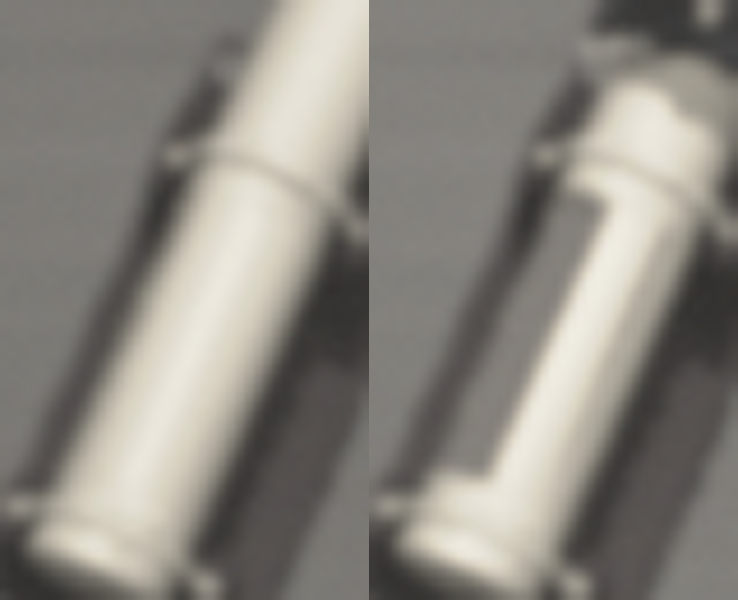

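The right panel shows the flat as a grey strip on the left (+y) side of the bar. Its near edge lies about 0.29 of a radius left of the axis, so the roll is about −57°. I'll open the fingers, swing back around the bar by 57°, grip again and roll by +57°.

```bash
python3 -m pendant '[{"tx":0,"ty":0,"tz":0,"rx":0,"ry":0,"rz":0,"fingers":1},{"tx":0,"ty":0,"tz":0,"rx":0,"ry":0,"rz":0,"fingers":1},{"tx":0,"ty":0,"tz":0,"rx":0,"ry":0,"rz":0,"fingers":1},{"tx":0,"ty":0,"tz":0,"rx":0,"ry":0,"rz":0,"fingers":1},{"tx":0,"ty":0,"tz":0,"rx":0,"ry":0,"rz":0,"fingers":1}]' 
python3 pl.py 0.6547 -0.0409 0.095 156 -38:0  -15:0  6:0
```

```text
clock: 7.28
tcp_pos: [0.6554, -0.0365, 0.0859]
tcp_rot: [0.065, 0.194, 0.926, 0.317]
force: [0.0, -0.0, -0.5]
width: 0.0854
gripper_force: 0.0
t 7.275 tcp [ 0.655 -0.037  0.086] w 0.08539422616391028 F [ 0.028 -0.04  -0.454] q [ 0.754  0.884 -0.733  1.946 -0.304  0.369  1.702]
-38:0 [ 0.657 -0.036  0.089] [-0.011  0.022 -0.018] [-0.005 -0.008  0.004]
-15:0 [ 0.656 -0.039  0.087] [-0.011 -0.009 -0.024] [ 0.506 -0.007  0.006]
6:0 [ 0.654 -0.042  0.087] [-0.011 -0.034 -0.04 ] [ 0.973 -0.006  0.007]
```

```bash
python3 -m pendant '[{"tx":-0.01,"ty":0.01,"tz":-0.02,"rx":0.22,"ry":0,"rz":0,"fingers":1},{"tx":-0.01,"ty":0,"tz":-0.02,"rx":0.44,"ry":0,"rz":0,"fingers":1},{"tx":-0.01,"ty":-0.015,"tz":-0.03,"rx":0.66,"ry":0,"rz":0,"fingers":1},{"tx":-0.01,"ty":-0.03,"tz":-0.04,"rx":0.88,"ry":0,"rz":0,"fingers":1},{"tx":-0.01,"ty":-0.035,"tz":-0.04,"rx":1,"ry":0,"rz":0,"fingers":1},{"tx":-0.01,"ty":-0.035,"tz":-0.04,"rx":1,"ry":0,"rz":0,"fingers":1}]' 
python3 pl.py 0.6547 -0.0409 0.095 156 20:0
```

```text
clock: 8.02
tcp_pos: [0.6551, -0.0368, 0.0867]
tcp_rot: [-0.014, 0.201, 0.978, -0.06]
force: [-0.3, -0.2, 0.4]
width: 0.0854
gripper_force: 0.0
t 8.025 tcp [ 0.655 -0.037  0.087] w 0.08537233933952172 F [-0.33  -0.238  0.413] q [-0.142  0.717  0.119  1.836  0.053  0.65   1.073]
20:0 [ 0.654 -0.043  0.087] [-0.012 -0.067  0.   ] [0.287 0.    0.018]
```

Rotate on to 20°, then grip.

```bash
python3 -m pendant '[{"tx":-0.01,"ty":-0.04,"tz":0,"rx":0.2,"ry":0,"rz":0.02,"fingers":1},{"tx":-0.01,"ty":-0.06,"tz":0,"rx":0.29,"ry":0,"rz":0.02,"fingers":1},{"tx":-0.01,"ty":-0.06,"tz":0,"rx":0.29,"ry":0,"rz":0.02,"fingers":1},{"tx":-0.01,"ty":-0.06,"tz":0,"rx":0.29,"ry":0,"rz":0.02,"fingers":0},{"tx":-0.01,"ty":-0.06,"tz":0,"rx":0.29,"ry":0,"rz":0.02,"fingers":0},{"tx":-0.01,"ty":-0.06,"tz":0,"rx":0.29,"ry":0,"rz":0.02,"fingers":0},{"tx":-0.01,"ty":-0.06,"tz":0,"rx":0.29,"ry":0,"rz":0.02,"fingers":0},{"tx":-0.01,"ty":-0.06,"tz":0,"rx":0.29,"ry":0,"rz":0.02,"fingers":0}]' 
python3 -m pendant '[{"tx":0,"ty":0,"tz":0,"rx":0,"ry":0,"rz":0,"fingers":0}]'
python3 pl.py 0.6547 -0.0409 0.095 156 0:0 -24:0 -37:0
```

```text
clock: 9.02
tcp_pos: [0.6556, -0.0428, 0.088]
tcp_rot: [-0.034, 0.208, 0.963, -0.167]
force: [2.5, 7.7, 0.7]
width: 0.0424
gripper_force: 60.4
clock: 9.15
tcp_pos: [0.6556, -0.0428, 0.088]
tcp_rot: [-0.034, 0.208, 0.963, -0.167]
force: [2.5, 7.3, 1.4]
width: 0.0426
gripper_force: 60.4
t 9.15 tcp [ 0.656 -0.043  0.088] w 0.04258271289612734 F [2.526 7.282 1.374] q [-0.308  0.776  0.268  1.779  0.157  0.783  0.924]
0:0 [ 0.655 -0.041  0.087] [0.016 0.016 0.005] [-0.436  0.003 -0.009]
-24:0 [ 0.656 -0.038  0.088] [ 0.017  0.045 -0.012] [-0.97   0.005 -0.009]
-37:0 [ 0.657 -0.037  0.089] [ 0.017  0.056 -0.026] [-1.259  0.006 -0.008]
```

```bash
python3 -m pendant '[{"tx":0,"ty":0.01,"tz":0,"rx":-0.22,"ry":0,"rz":0,"fingers":0},{"tx":0,"ty":0.02,"tz":0,"rx":-0.44,"ry":0,"rz":0,"fingers":0},{"tx":0,"ty":0.03,"tz":-0.005,"rx":-0.66,"ry":0,"rz":0,"fingers":0},{"tx":0,"ty":0.045,"tz":-0.01,"rx":-0.88,"ry":0,"rz":0,"fingers":0},{"tx":0,"ty":0.05,"tz":-0.02,"rx":-1,"ry":0,"rz":0,"fingers":0},{"tx":0,"ty":0.05,"tz":-0.02,"rx":-1,"ry":0,"rz":0,"fingers":0}]' 
python3 -m pendant '[{"tx":0,"ty":0.01,"tz":-0.01,"rx":-0.2,"ry":0,"rz":0,"fingers":0},{"tx":0,"ty":0.015,"tz":-0.015,"rx":-0.27,"ry":0,"rz":0,"fingers":0},{"tx":0,"ty":0.015,"tz":-0.015,"rx":-0.27,"ry":0,"rz":0,"fingers":0}]' 
python3 pl.py 0.6547 -0.0409 0.095 156 -37:0
python3 - <<'E'
from h import *
from station import cams
t=cams.camera('top');pickle.dump(t,open('t3.pkl','wb'));t=t['img'];a=load('top')['img']
for r in(165,170,175,180): print(r,'\n',a[r,244:276].mean(1).astype(int),'\n',t[r,244:276].mean(1).astype(int))
f=lambda i:cv2.resize(i[140:205,238:278,::-1],(369,600),interpolation=cv2.INTER_CUBIC)
cv2.imwrite('pics/m4.png',np.hstack([f(t)]))
E
```

```text
clock: 9.9
tcp_pos: [0.6573, -0.0374, 0.0888]
tcp_rot: [0.047, 0.207, 0.953, 0.215]
force: [11.2, 15.1, -14.0]
width: 0.042
gripper_force: 76.3
clock: 10.28
tcp_pos: [0.6572, -0.0361, 0.0898]
tcp_rot: [0.068, 0.201, 0.926, 0.314]
force: [19.0, 22.9, -25.9]
width: 0.0416
gripper_force: 81.5
t 10.275 tcp [ 0.657 -0.036  0.09 ] w 0.04157182470452434 F [ 18.964  22.862 -25.89 ] q [ 0.732  0.863 -0.703  1.95  -0.37   0.365  1.744]
-37:0 [ 0.657 -0.037  0.089] [ 0.003 -0.011  0.006] [ 0.01   0.006 -0.009]
165 
 [123 124 123 123 123 123 121 108  91  71  64  80 117 154 183 202 211 216
 223 227 228 225 218 212 206 197 183 161 135 102  80  91] 
 [130 130 129 129 130 129 125 115  94  74  65  90 134 176 198 198 191 188
 187 186 187 186 186 187 188 190 189 175 145 108  83  94]
170 
 [120 120 121 120 115 103  88  79  84 105 136 166 191 205 212 217 223 228
 229 225 218 211 206 197 182 163 137 102  71  55  50  52] 
 [126 126 126 127 121 107  91  82  85 105 140 176 199 201 193 189 188 187
 187 187 187 186 187 191 195 187 158 114  74  53  50  49]
175 
 [121 120 113  98  82  78  87 111 139 169 192 206 213 218 225 229 227 223
 215 210 204 194 178 157 128  96  68  56  54  54  53  52] 
 [127 126 120 102  86  81  90 119 159 194 203 198 190 189 189 189 188 188
 187 188 190 194 199 185 149 103  69  56  52  51  51  51]
180 
 [110  97  84  80  93 121 152 180 197 207 212 219 226 228 226 221 213 208
 200 190 172 152 123  90  66  59  60  67  74  76  73  71] 
 [115 101  87  83  96 127 168 200 208 199 192 190 189 189 190 188 188 188
 190 199 204 186 144  98  67  57  61  69  75  77  76  73]
```

```bash
python3 -m pendant '[{"tx":0,"ty":0,"tz":0,"rx":0,"ry":0,"rz":0,"fingers":1},{"tx":0,"ty":0,"tz":0,"rx":0,"ry":0,"rz":0,"fingers":1},{"tx":0,"ty":0,"tz":0,"rx":0,"ry":0,"rz":0,"fingers":1},{"tx":0,"ty":0,"tz":0,"rx":0,"ry":0,"rz":0,"fingers":1},{"tx":0,"ty":0,"tz":0,"rx":0,"ry":0,"rz":0,"fingers":1}]' 
python3 pl.py 0.6547 -0.0409 0.095 156 -38:0  -20:0  0:0 0:0.1
```

```text
clock: 10.95
tcp_pos: [0.6553, -0.0425, 0.0902]
tcp_rot: [0.068, 0.201, 0.927, 0.309]
force: [-0.9, 0.9, 0.2]
width: 0.0856
gripper_force: 0.0
t 10.95 tcp [ 0.655 -0.042  0.09 ] w 0.08559292829537864 F [-0.872  0.884  0.208] q [ 0.732  0.856 -0.693  1.95  -0.366  0.371  1.743]
-38:0 [ 0.657 -0.036  0.089] [0.013 0.04  0.049] [-0.025  0.008 -0.008]
-20:0 [ 0.656 -0.038  0.087] [0.013 0.015 0.045] [ 0.375  0.007 -0.009]
0:0 [ 0.655 -0.041  0.087] [ 0.012 -0.01   0.033] [ 0.819  0.005 -0.011]
0:0.1 [ 0.655 -0.041  0.187] [ 0.011  0.59  -0.767] [ 0.819  0.005 -0.011]
```

```bash
python3 -m pendant '[{"tx":0.01,"ty":0.03,"tz":0.04,"rx":0.2,"ry":0,"rz":-0.01,"fingers":1},{"tx":0.01,"ty":0.015,"tz":0.045,"rx":0.4,"ry":0,"rz":-0.01,"fingers":1},{"tx":0.01,"ty":0,"tz":0.04,"rx":0.6,"ry":0,"rz":-0.01,"fingers":1},{"tx":0.01,"ty":-0.01,"tz":0.03,"rx":0.82,"ry":0,"rz":-0.01,"fingers":1},{"tx":0.01,"ty":-0.01,"tz":0.03,"rx":0.82,"ry":0,"rz":-0.01,"fingers":1},{"tx":0.01,"ty":0.3,"tz":-0.37,"rx":0.82,"ry":0,"rz":-0.01,"fingers":1},{"tx":0.01,"ty":0.59,"tz":-0.77,"rx":0.82,"ry":0,"rz":-0.01,"fingers":1},{"tx":0.01,"ty":0.59,"tz":-0.77,"rx":0.82,"ry":0,"rz":-0.01,"fingers":1}]'
python3 - <<'E'
from h import *
from station import cams
w=cams.camera('wrist');pickle.dump(w,open('w4.pkl','wb'));np.set_printoptions(precision=1,suppress=True,linewidth=200)
for x in(.045,.015,-.01,-.03,-.05): 
    q=np.array([fproj(w,bar(x,a,.022))[0] for a in range(-180,180)]);c=w['origin']-bar(x,0,0)
    print(x,'sil',q[:,0].min(),q[:,0].max(),fproj(w,bar(x,0,.015))[0],'edges0',fproj(w,bar(x,47,.022))[0],fproj(w,bar(x,-47,.022))[0],'view',np.degrees(np.arctan2(-c@ey,c@ez)))
cv2.imwrite('pics/w4.png',cv2.resize(w['img'][:200,170:340,::-1],(510,600),interpolation=cv2.INTER_CUBIC))
E
```

```text
clock: 11.95
tcp_pos: [0.6575, -0.0423, 0.1914]
tcp_rot: [0.006, 0.209, 0.978, 0.001]
force: [0.6, 0.5, -0.1]
width: 0.0856
gripper_force: 0.0
0.045 sil 222.0753168268831 278.3198959131487 [250.1 164.5] edges0 [228.3 164.7] [272.  164.5] view -0.24633873125579522
0.015 sil 221.11372860066638 278.89578395562785 [249.9 123.8] edges0 [227.4 124. ] [272.4 123.8] view -0.24633873125579678
-0.01 sil 220.5606646653555 279.16454014400944 [249.8  89. ] edges0 [226.9  89.3] [272.6  89. ] view -0.24633873125579234
-0.03 sil 220.30004702781287 279.2288345574125 [249.7  61.2] edges0 [226.7  61.6] [272.7  61.3] view -0.2463387312557934
-0.05 sil 220.2045660647509 279.15874257967096 [249.6  34. ] edges0 [226.6  34.5] [272.6  34.2] view -0.24633873125579395
```

View pics/w4.png

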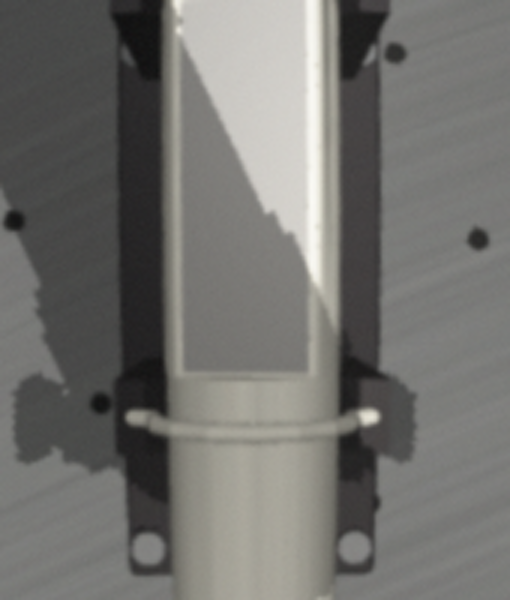

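The wrist view looks straight down on the bar. The flat spans columns 180–309 and the bar about 167–338, so the flat's middle is about 8 px to the left of the axis, roughly +7°. I'm measuring it more closely.

```bash
python3 - <<'E'
from h import *
w=load('w4')['img'];p=w[105:122].mean((0,2));p2=w[130:150].mean((0,2))
print(p[220:290].astype(int));print(p2[220:290].astype(int))
d=load('w4')
for x in(.008,):
  for f in(0,3,5,7,9): print(f,fproj(d,bar(x,f+47,.022))[0],fproj(d,bar(x,f-47,.022))[0])
E
python3 pl.py 0.6547 -0.0409 0.095 156 0:0 20:0.1 20:0
```

```text
[ 33  33  33  35  55  89 108 122 140 154 146 122 114 113 114 114 114 114
 115 114 115 115 115 115 116 116 116 116 116 117 116 117 117 117 117 117
 117 118 118 118 119 118 119 119 119 119 119 119 120 120 120 122 134 157
 163 153 139 129 124 123 125 122 105  75  50  46  49  53  56  57]
[ 57  60  59  57  58  71  94 110 117 122 127 129 131 134 135 136 137 138
 141 145 147 148 149 150 152 152 153 154 155 156 157 156 156 155 155 153
 152 154 155 156 156 155 156 157 158 157 156 156 154 152 149 147 145 143
 141 138 136 133 129 125 122 114  96  71  61  62  62  62  61  69]
0 [227.24711721 114.32238285] [272.52059444 114.09493065]
3 [226.278144   114.26932361] [271.46530486 114.15481927]
5 [225.67478929 114.23200644] [270.72172002 114.19312413]
7 [225.10620228 114.19317202] [269.9470806  114.23009757]
9 [224.57287652 114.15285655] [269.14231622 114.26571214]
t 12.0 tcp [ 0.656 -0.042  0.189] w 0.08528679497336761 F [ 0.62   0.928 -1.27 ] q [-0.057  0.563  0.075  1.819 -0.059  0.754  1.198]
0:0 [ 0.655 -0.041  0.087] [0.019 0.004 1.019] [ 0.004  0.008 -0.004]
20:0.1 [ 0.667 -0.012  0.181] [0.014 0.321 0.076] [ 0.448  0.008 -0.005]
20:0 [ 0.654 -0.043  0.087] [ 0.019 -0.024  1.015] [ 0.448  0.008 -0.005]
```

```bash
sed -i 's/C=np.array.*;ex=/C=np.array([.5896,-.0100,0]);ex=/' h.py
python3 pl.py 0.6553 -0.0393 0.095 156 0:0
```

```text
t 12.0 tcp [ 0.656 -0.042  0.189] w 0.08528679497336761 F [ 0.62   0.928 -1.27 ] q [-0.057  0.563  0.075  1.819 -0.059  0.754  1.198]
0:0 [ 0.655 -0.039  0.087] [0.02  0.021 1.02 ] [ 0.004  0.008 -0.004]
```

```bash
python3 -m pendant '[{"tx":0.01,"ty":0.02,"tz":0.3,"rx":0,"ry":0,"rz":0,"fingers":1},{"tx":0.01,"ty":0.02,"tz":0.7,"rx":0,"ry":0,"rz":0,"fingers":1},{"tx":0.01,"ty":0.02,"tz":1,"rx":0,"ry":0,"rz":0,"fingers":1},{"tx":0.01,"ty":0.02,"tz":1,"rx":0,"ry":0,"rz":0,"fingers":1},{"tx":0.01,"ty":0.02,"tz":1,"rx":0,"ry":0,"rz":0,"fingers":1}]'
python3 pl.py 0.6553 -0.0393 0.095 156 0:0
```

```text
clock: 12.62
tcp_pos: [0.6549, -0.0392, 0.087]
tcp_rot: [0.001, 0.209, 0.978, -0.0]
force: [0.1, -0.1, -0.2]
width: 0.0852
gripper_force: 0.0
t 12.625 tcp [ 0.655 -0.039  0.087] w 0.08516932319588952 F [ 0.075 -0.144 -0.226] q [-0.05   0.696  0.06   1.869 -0.069  0.575  1.203]
0:0 [ 0.655 -0.039  0.087] [-0.005  0.001 -0.   ] [ 0.     0.004 -0.003]
```

```bash
python3 -m pendant '[{"tx":0,"ty":0,"tz":0,"rx":0,"ry":0,"rz":0,"fingers":0},{"tx":0,"ty":0,"tz":0,"rx":0,"ry":0,"rz":0,"fingers":0},{"tx":0,"ty":0,"tz":0,"rx":0,"ry":0,"rz":0,"fingers":0},{"tx":0,"ty":0,"tz":0,"rx":0,"ry":0,"rz":0,"fingers":0},{"tx":0,"ty":0,"tz":0,"rx":0,"ry":0,"rz":0,"fingers":0},{"tx":0,"ty":0,"tz":0,"rx":0,"ry":0,"rz":0,"fingers":0},{"tx":0,"ty":-0.008,"tz":0,"rx":0.14,"ry":0,"rz":0,"fingers":0},{"tx":0,"ty":-0.008,"tz":0,"rx":0.14,"ry":0,"rz":0,"fingers":0}]'
python3 -m pendant '[{"tx":0,"ty":0,"tz":0,"rx":0,"ry":0,"rz":0,"fingers":0},{"tx":0,"ty":0,"tz":0,"rx":0,"ry":0,"rz":0,"fingers":1},{"tx":0,"ty":0,"tz":0,"rx":0,"ry":0,"rz":0,"fingers":1},{"tx":0,"ty":0,"tz":0,"rx":0,"ry":0,"rz":0,"fingers":1},{"tx":0,"ty":0,"tz":0,"rx":0,"ry":0,"rz":0,"fingers":1},{"tx":0,"ty":0,"tz":0,"rx":0,"ry":0,"rz":0,"fingers":1}]'
python3 pl.py 0.6553 -0.0393 0.095 156 0:0.1
```

```text
clock: 13.62
tcp_pos: [0.6548, -0.0403, 0.0886]
tcp_rot: [-0.01, 0.208, 0.977, -0.056]
force: [-1.6, -1.6, 6.7]
width: 0.0423
gripper_force: 64.6
clock: 14.38
tcp_pos: [0.6546, -0.0392, 0.0869]
tcp_rot: [-0.01, 0.208, 0.977, -0.054]
force: [0.3, -0.1, 0.8]
width: 0.0856
gripper_force: 0.0
t 14.375 tcp [ 0.655 -0.039  0.087] w 0.08558090776662353 F [ 0.309 -0.11   0.778] q [-0.16   0.716  0.157  1.845 -0.005  0.633  1.116]
0:0.1 [ 0.655 -0.039  0.187] [-0.01  -0.108 -0.995] [-0.14   0.004 -0.002]
```

```bash
python3 -m pendant '[{"tx":0,"ty":-0.01,"tz":-0.4,"rx":0,"ry":0,"rz":0,"fingers":1},{"tx":0,"ty":-0.05,"tz":-0.8,"rx":-0.1,"ry":0,"rz":0,"fingers":1},{"tx":0,"ty":-0.11,"tz":-1,"rx":-0.14,"ry":0,"rz":0,"fingers":1},{"tx":0,"ty":-0.11,"tz":-1,"rx":-0.14,"ry":0,"rz":0,"fingers":1},{"tx":0,"ty":-0.11,"tz":-1,"rx":-0.14,"ry":0,"rz":0,"fingers":1}]' >/dev/null
python3 - <<'E'
from h import *
from station import cams
d=cams.camera('wrist');pickle.dump(d,open('w5.pkl','wb'));w=d['img'];
print(w[105:122].mean((0,2))[220:290].astype(int));print(w[130:150].mean((0,2))[220:290].astype(int))
c=d['origin']-bar(.008,0,0);print('view',np.degrees(np.arctan2(-c@ey,c@ez)))
q=np.array([fproj(d,bar(.008,a,.022))[0] for a in range(-180,180)]);print(q[:,0].min(),q[:,0].max())
for f in(-3,0,3,5): print(f,fproj(d,bar(.008,f+47,.022))[0],fproj(d,bar(.008,f-47,.022))[0])
E
python3 pl.py 0.4337 -0.2375 0.2 174 0:0
```

```text
[ 36  37  52  84 105 115 124 138 155 164 154 132 124 123 124 124 124 124
 124 125 124 124 125 125 125 125 125 125 126 125 125 125 125 126 126 126
 126 126 126 126 127 127 126 127 126 126 127 126 127 127 127 127 128 139
 160 167 155 137 122 115 113 106  87  64  57  57  60  61  62  62]
[ 42  39  40  58  87 104 112 119 127 134 136 135 135 136 137 137 138 139
 140 142 143 145 146 147 148 150 151 151 152 153 154 155 156 155 154 153
 151 149 149 150 151 152 151 151 151 151 151 149 149 148 147 144 143 143
 147 144 137 129 122 117 110  93  60  42  43  46  47  48  50  57]
view -0.1113890959393835
222.91367806446704 281.9242967759076
-3 [230.41296317 123.20223538] [276.40851195 122.98886653]
0 [229.34940695 123.12326722] [275.41558484 123.07415429]
3 [228.36203286 123.04004592] [274.34664616 123.15535631]
5 [227.74722066 122.98230877] [273.59306888 123.20711803]
t 15.05 tcp [ 0.653 -0.038  0.186] w 0.08537906068289346 F [-0.332  0.063  0.687] q [-0.075  0.567  0.093  1.823 -0.071  0.755  1.207]
0:0 [ 0.434 -0.237  0.192] [ 1.194 -2.714 -0.059] [-0.002 -0.    -0.4  ]
```

The flat is now within about 1° of straight up. Next, the carrier.

```bash
python3 -m pendant '[{"tx":0.2,"ty":-0.45,"tz":0,"rx":0,"ry":0,"rz":0,"fingers":1},{"tx":0.4,"ty":-0.9,"tz":0,"rx":0,"ry":0,"rz":0,"fingers":1},{"tx":0.4,"ty":-0.9,"tz":0,"rx":0,"ry":0,"rz":0,"fingers":1}]' >/dev/null
python3 -m pendant '[{"tx":0.2,"ty":-0.45,"tz":0,"rx":0,"ry":0,"rz":0,"fingers":1},{"tx":0.4,"ty":-0.9,"tz":0,"rx":0,"ry":0,"rz":0,"fingers":1},{"tx":0.4,"ty":-0.9,"tz":0,"rx":0,"ry":0,"rz":0,"fingers":1}]' >/dev/null
python3 -m pendant '[{"tx":0.2,"ty":-0.45,"tz":0,"rx":0,"ry":0,"rz":-0.2,"fingers":1},{"tx":0.4,"ty":-0.9,"tz":0,"rx":0,"ry":0,"rz":-0.4,"fingers":1},{"tx":0.4,"ty":-0.9,"tz":0,"rx":0,"ry":0,"rz":-0.4,"fingers":1},{"tx":0.4,"ty":-0.9,"tz":0,"rx":0,"ry":0,"rz":-0.4,"fingers":1}]'
python3 pl.py 0.4337 -0.2375 0.2 174 0:0
python3 - <<'E'
from h import *
from station import cams
d=cams.camera('wrist');pickle.dump(d,open('w6.pkl','wb'))
cc=np.array([.4337,-.2375,.036]);u=np.array([np.cos(np.radians(-6)),np.sin(np.radians(-6)),0]);v=np.array([-u[1],u[0],0])
P=[cc+.035*a*u+.014*b*v for a,b in((1,1),(1,-1),(-1,-1),(-1,1))];q=fproj(d,np.array(P));print(q)
im=cv2.resize(d['img'][:,:,::-1],None,fx=1.5,fy=1.5,interpolation=cv2.INTER_CUBIC).copy()
for a,b in q: cv2.circle(im,(int(a*1.5+.5),int(b*1.5+.5)),2,(0,0,255),-1)
cv2.imwrite('pics/w6.png',im)
E
```

```text
clock: 16.3
tcp_pos: [0.4365, -0.2355, 0.1869]
tcp_rot: [0.002, 0.052, 0.999, -0.0]
force: [-0.2, 0.6, 1.1]
width: 0.0852
gripper_force: 0.0
t 16.3 tcp [ 0.436 -0.236  0.187] w 0.08519988933312234 F [-0.186  0.576  1.073] q [ 0.404  0.388  0.001  2.168 -0.002  0.581  1.872]
0:0 [ 0.434 -0.237  0.192] [ 0.025 -0.022 -0.052] [-0.     0.005 -0.   ]
[[263.63220205 209.64698861]
 [236.25365914 209.63976489]
 [235.13435727 141.36832533]
 [264.35925361 141.33250391]]
```

View pics/w6.png

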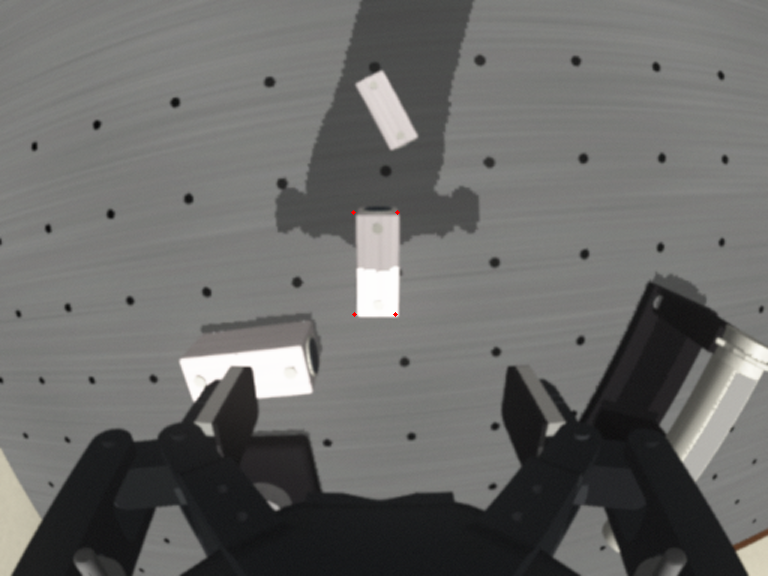

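The red predicted corners lie about 1 mm from the carrier's real corners, at (356,213), (399,213), (398,317) and (357,317). That puts its centre at about (0.4347, -0.2361), with the yaw right.

```bash
python3 -m pendant '[{"tx":0.02,"ty":-0.01,"tz":0.4,"rx":0,"ry":0,"rz":0,"fingers":0.6},{"tx":0.02,"ty":-0.01,"tz":0.9,"rx":0,"ry":0,"rz":0,"fingers":0.6},{"tx":0.02,"ty":-0.01,"tz":1,"rx":0,"ry":0,"rz":0,"fingers":0.6},{"tx":0.02,"ty":-0.01,"tz":1,"rx":0,"ry":0,"rz":0,"fingers":0.6}]'
python3 pl.py 0.4347 -0.2361 0.026 174 0:0
```

```text
clock: 16.85
tcp_pos: [0.4339, -0.2366, 0.087]
tcp_rot: [0.001, 0.052, 0.999, -0.0]
force: [0.5, 0.9, 0.8]
width: 0.0512
gripper_force: 0.0
t 16.85 tcp [ 0.434 -0.237  0.087] w 0.05124207514390209 F [0.486 0.854 0.772] q [ 0.409  0.564 -0.002  2.231  0.001  0.344  1.873]
0:0 [ 0.435 -0.236  0.018] [-0.006  0.006  0.69 ] [-0.001  0.003  0.001]
```

```bash
python3 -m pendant '[{"tx":-0.006,"ty":0.006,"tz":0.3,"rx":0,"ry":0,"rz":0,"fingers":0.6},{"tx":-0.006,"ty":0.006,"tz":0.6,"rx":0,"ry":0,"rz":0,"fingers":0.6},{"tx":-0.006,"ty":0.006,"tz":0.69,"rx":0,"ry":0,"rz":0,"fingers":0.6},{"tx":-0.006,"ty":0.006,"tz":0.69,"rx":0,"ry":0,"rz":0,"fingers":0.6}]'
python3 -m pendant '[{"tx":0,"ty":0,"tz":0,"rx":0,"ry":0,"rz":0,"fingers":0},{"tx":0,"ty":0,"tz":0,"rx":0,"ry":0,"rz":0,"fingers":0},{"tx":0,"ty":0,"tz":0,"rx":0,"ry":0,"rz":0,"fingers":0},{"tx":0,"ty":0,"tz":0,"rx":0,"ry":0,"rz":0,"fingers":0},{"tx":0,"ty":0,"tz":0,"rx":0,"ry":0,"rz":0,"fingers":0}]'
python3 pl.py 0.4347 -0.2361 0.026 174 0:0
```

```text
clock: 17.35
tcp_pos: [0.4345, -0.2373, 0.019]
tcp_rot: [0.002, 0.053, 0.999, -0.001]
force: [-0.6, 0.1, 0.4]
width: 0.0513
gripper_force: 0.0
clock: 17.98
tcp_pos: [0.4346, -0.2375, 0.0196]
tcp_rot: [0.003, 0.053, 0.999, -0.001]
force: [-0.1, 0.4, 5.6]
width: 0.0273
gripper_force: 59.9
t 17.975 tcp [ 0.435 -0.237  0.02 ] w 0.02732965705757809 F [-0.135  0.438  5.575] q [ 0.409  0.697 -0.001  2.247  0.004  0.192  1.87 ]
0:0 [ 0.435 -0.236  0.018] [0.001 0.014 0.016] [-0.002  0.007 -0.002]
```

```bash
python3 -m pendant '[{"tx":0,"ty":0,"tz":-0.2,"rx":0,"ry":0,"rz":0,"fingers":0},{"tx":0,"ty":0,"tz":-0.6,"rx":0,"ry":0,"rz":0,"fingers":0},{"tx":0,"ty":0,"tz":-1,"rx":0,"ry":0,"rz":0,"fingers":0}]' >/dev/null
python3 -m pendant '[{"tx":0,"ty":0,"tz":-0.4,"rx":0,"ry":0,"rz":0,"fingers":0},{"tx":0,"ty":0.1,"tz":-0.8,"rx":0,"ry":0,"rz":0,"fingers":0},{"tx":-0.3,"ty":0.5,"tz":-0.8,"rx":0,"ry":0,"rz":0,"fingers":0},{"tx":-0.5,"ty":0.9,"tz":-0.8,"rx":0,"ry":0,"rz":0,"fingers":0}]' >/dev/null
python3 -m pendant '[{"tx":-0.2,"ty":0.4,"tz":0,"rx":0,"ry":0,"rz":0.1,"fingers":0},{"tx":-0.4,"ty":0.8,"tz":0,"rx":0,"ry":0,"rz":0.3,"fingers":0},{"tx":-0.5,"ty":1,"tz":0,"rx":0,"ry":0,"rz":0.4,"fingers":0},{"tx":-0.5,"ty":1,"tz":0,"rx":0,"ry":0,"rz":0.4,"fingers":0}]'
python3 pl.py 0.5631 0.0018 0.208 156 0:0
python3 pl.py 0.5631 0.0018 0.1386 156 0:0
```

```text
clock: 19.35
tcp_pos: [0.5533, -0.056, 0.1986]
tcp_rot: [0.002, 0.206, 0.979, 0.0]
force: [0.0, 0.1, -2.2]
width: 0.0271
gripper_force: 59.5
t 19.35 tcp [ 0.553 -0.056  0.199] w 0.027079060222931883 F [ 0.038  0.133 -2.18 ] q [-0.038  0.438  0.076  2.035 -0.052  0.667  1.227]
0:0 [0.563 0.002 0.2  ] [ 0.143  0.569 -0.014] [0.001 0.004 0.005]
t 19.35 tcp [ 0.553 -0.056  0.199] w 0.027079060222931883 F [ 0.038  0.133 -2.18 ] q [-0.038  0.438  0.076  2.035 -0.052  0.667  1.227]
0:0 [0.563 0.002 0.131] [0.145 0.568 0.68 ] [0.001 0.004 0.005]
```

```bash
python3 -m pendant '[{"tx":0.07,"ty":0.3,"tz":0,"rx":0,"ry":0,"rz":0,"fingers":0},{"tx":0.14,"ty":0.57,"tz":0,"rx":0,"ry":0,"rz":0,"fingers":0},{"tx":0.14,"ty":0.57,"tz":0.2,"rx":0,"ry":0,"rz":0,"fingers":0},{"tx":0.14,"ty":0.57,"tz":0.45,"rx":0,"ry":0,"rz":0,"fingers":0},{"tx":0.14,"ty":0.57,"tz":0.45,"rx":0,"ry":0,"rz":0,"fingers":0}]'
python3 pl.py 0.5631 0.0018 0.1386 156 0:0
python3 - <<'E'
from h import *
from station import cams
d=cams.camera('wrist');pickle.dump(d,open('w7.pkl','wb'));e=cams.camera('scene')
cv2.imwrite('pics/w7.png',np.hstack([cv2.resize(d['img'][150:384,140:370,::-1],(440,448),interpolation=cv2.INTER_CUBIC),cv2.resize(e['img'][150:280,220:324,::-1],(358,448),interpolation=cv2.INTER_CUBIC)]))
E
```

```text
clock: 19.98
tcp_pos: [0.5606, -0.0026, 0.1519]
tcp_rot: [-0.001, 0.209, 0.978, -0.001]
force: [0.6, 0.1, -1.9]
width: 0.027
gripper_force: 59.5
t 19.975 tcp [ 0.561 -0.003  0.152] w 0.026972497724650896 F [ 0.568  0.112 -1.945] q [-0.127  0.513  0.068  2.053 -0.057  0.58   1.129]
0:0 [0.563 0.002 0.131] [-0.005  0.051  0.213] [-0.004 -0.002 -0.003]
```

View pics/w7.png

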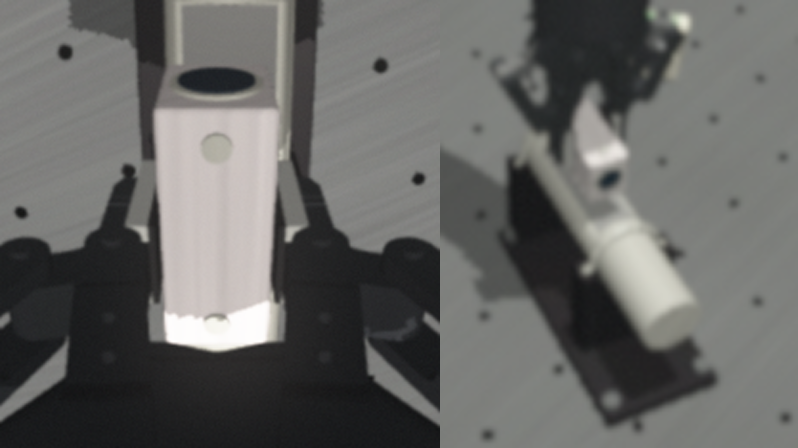

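The wrist view shows the carrier held level with its lens end at (216,80), and the flat behind it centred near x=229. So it still has to go about 5 mm towards +y, which agrees with the computed offset. I've now viewed 12 pictures, two over the limit of 10, so I'll use numbers only from here.

```bash
python3 -m pendant '[{"tx":-0.005,"ty":0.05,"tz":0,"rx":0,"ry":0,"rz":0,"fingers":0},{"tx":-0.005,"ty":0.05,"tz":0.08,"rx":0,"ry":0,"rz":0,"fingers":0},{"tx":-0.005,"ty":0.05,"tz":0.16,"rx":0,"ry":0,"rz":0,"fingers":0},{"tx":-0.005,"ty":0.05,"tz":0.2,"rx":0,"ry":0,"rz":0,"fingers":0},{"tx":-0.005,"ty":0.05,"tz":0.2,"rx":0,"ry":0,"rz":0,"fingers":0}]'
python3 pl.py 0.5631 0.0018 0.1376 156 0:0
```

```text
clock: 20.7
tcp_pos: [0.5654, 0.0034, 0.1326]
tcp_rot: [0.001, 0.209, 0.978, -0.001]
force: [0.0, -0.6, -2.4]
width: 0.0274
gripper_force: 59.5
t 20.7 tcp [0.565 0.003 0.133] w 0.027382799438024043 F [ 0.048 -0.551 -2.377] q [-0.133  0.546  0.064  2.056 -0.061  0.54   1.124]
0:0 [0.563 0.002 0.13 ] [ 0.015 -0.024  0.03 ] [-0.001  0.003 -0.002]
```

```bash
python3 -m pendant '[{"tx":0.015,"ty":-0.02,"tz":0.015,"rx":0,"ry":0,"rz":0,"fingers":0},{"tx":0.015,"ty":-0.02,"tz":0.025,"rx":0,"ry":0,"rz":0,"fingers":0},{"tx":0.015,"ty":-0.02,"tz":0.025,"rx":0,"ry":0,"rz":0,"fingers":0}]'
python3 pl.py 0.5631 0.0018 0.1376 156 0:0
python3 - <<'E'
from h import *
from station import cams,ctrl
for i in range(4):
    d=cams.camera('wrist');s=ctrl.sense();print(s['tcp_pos'],s['force'])
pickle.dump(d,open('w8.pkl','wb'));w=d['img']
for r in(150,158,166,175):print(r,w[r,210:300].mean(1).astype(int))
for x in(-.064,-.068,-.072):
    q=np.array([fproj(d,bar(x,a,.022))[0] for a in range(-180,180)]);print(q[:,0].min(),q[:,0].max(),fproj(d,bar(x,0,.015)))
print(fproj(d,[C+ex*-.064+ez*.146,C+ex*-.064+ez*.11]))
E
```

```text
clock: 21.08
tcp_pos: [0.5637, 0.0022, 0.1308]
tcp_rot: [0.002, 0.209, 0.978, -0.0]
force: [0.5, 0.6, -1.4]
width: 0.0272
gripper_force: 59.5
t 21.075 tcp [0.564 0.002 0.131] w 0.02721428615218936 F [ 0.535  0.563 -1.387] q [-0.131  0.547  0.063  2.062 -0.061  0.532  1.126]
0:0 [0.563 0.002 0.13 ] [ 0.004 -0.006  0.012] [ 0.     0.004 -0.002]
[0.563791   0.00225354 0.13085796] [ 0.30830381 -0.40449202 -1.75997751]
[0.56385341 0.00227039 0.13089815] [ 0.17649911 -0.6934957  -1.21041705]
[0.56383113 0.00226882 0.13087223] [-0.02174448 -0.13873892 -2.3128946 ]
[0.56384286 0.00228623 0.13088643] [ 0.74899207 -0.5722001  -2.66704443]
150 [ 39  53  82 109 120 127 133 137 139 144 148 149 153 154 155 155 158 158
 160 161 163 165 166 168 169 170 171 171 171 171 171 173 171 174 173 175
 173 174 173 172 173 173 171 171 173 170 170 170 171 169 170 169 168 167
 166 164 164 162 159 157 155 154 153 153 151 150 148 147 144 141 139 135
 133 129 121 117 113 104  81  57  56  61  68  70  63  47  43  41  43  45]
158 [ 40  56  88 106 118 122 128 144 158 165 159 142 127 124 123 122 123 123
 124 125 124 123
[... 574 characters left out ...]
145 132 119 109 109 105  87  58  42  42  41  42  41  42  41  41  43  42]
175 [ 37  45  72 101 113 120 126 136 151 161 162 147 124 119 119 118 119 120
 119 121 118 118 118 118 119 119 119 120 120 120 121 120 120 119 120 118
 121 120 121 121 121 120 120 121 120 120 120 121 121 120 122 119 121 120
 120 119 119 121 121 120 121 119 120 119 120 120 120 130 156 170 166 154
 143 128 116 109 111 102  71  49  43  40  41  42  41  40  40  40  41  40]
212.6832789045239 288.2709521118964 [[250.2802906  180.58298243]]
212.42878815447722 288.48154419030834 [[250.25407488 173.3398067 ]]
212.184649194547 288.6822913171288 [[250.22854965 166.00491437]]
[[249.64474893 203.95113698]
 [250.2802906  180.58298243]]
```

```bash
python3 -m pendant '[{"tx":0.005,"ty":-0.005,"tz":0.01,"rx":0,"ry":0,"rz":0,"fingers":0},{"tx":0.005,"ty":-0.005,"tz":0.015,"rx":0,"ry":0,"rz":0,"fingers":0},{"tx":0.005,"ty":-0.005,"tz":0.015,"rx":0,"ry":0,"rz":0,"fingers":0}]'
```

```text
clock: 21.65
tcp_pos: [0.5633, 0.0021, 0.1298]
tcp_rot: [0.002, 0.209, 0.978, -0.0]
force: [-1.2, -0.1, 4.6]
width: 0.0273
gripper_force: 60.5
```

Contact with the flat (force up by about 6 N). Releasing and retreating.

```bash
python3 -m pendant '[{"tx":0,"ty":0,"tz":0,"rx":0,"ry":0,"rz":0,"fingers":0.3},{"tx":0,"ty":0,"tz":0,"rx":0,"ry":0,"rz":0,"fingers":0.6},{"tx":0,"ty":0,"tz":0,"rx":0,"ry":0,"rz":0,"fingers":0.6},{"tx":0,"ty":0,"tz":0,"rx":0,"ry":0,"rz":0,"fingers":0.6}]'
python3 -m pendant '[{"tx":0,"ty":0,"tz":-0.15,"rx":0,"ry":0,"rz":0,"fingers":0.6},{"tx":0,"ty":0,"tz":-0.4,"rx":0,"ry":0,"rz":0,"fingers":0.6},{"tx":0,"ty":0,"tz":-0.8,"rx":0,"ry":0,"rz":0,"fingers":0.6},{"tx":0,"ty":0,"tz":-1,"rx":0,"ry":0,"rz":0,"fingers":0.6},{"tx":0,"ty":0,"tz":-1,"rx":0,"ry":0,"rz":0,"fingers":0.6}]'
python3 - <<'E'
from h import *
from station import cams
d=cams.camera('wrist');w=d['img'];np.set_printoptions(precision=1,suppress=True,linewidth=220)
cc=C-.029*ex
P=np.array([cc+a*.035*ex+b*.014*ey+.146*ez for a in(-1,1) for b in(-1,1)]);q=fproj(d,P);print('pred carrier top',q)
E1=[fproj(d,bar(-.07,s*47,.022))[0] for s in(1,-1)];print('flat edges at -.07',E1)
for f in(.2,.5,.8):
    r=int(q[0,1]+f*(q[2,1]-q[0,1]));print(r,w[r,215:290].mean(1).astype(int))
r=int(E1[0][1]);print('flat row',r,w[r,215:290].mean(1).astype(int))
c=int(q[:,0].mean());r0=int(q[0,1]);print('col',c,'rows',r0-25,w[r0-25:r0+10,c-8].mean(1).astype(int));r1=int(q[2,1]);print(r1-12,w[r1-12:r1+12,c-8].mean(1).astype(int))
E
```

```text
clock: 22.15
tcp_pos: [0.563, 0.002, 0.129]
tcp_rot: [0.002, 0.209, 0.978, -0.0]
force: [-0.5, 0.4, 0.3]
width: 0.0513
gripper_force: 0.0
clock: 22.78
tcp_pos: [0.5642, 0.0021, 0.2317]
tcp_rot: [0.004, 0.209, 0.978, 0.0]
force: [0.2, -1.0, -0.0]
width: 0.0513
gripper_force: 0.0
pred carrier top [[231.9 156.1]
 [269.4 156. ]
 [233.9 240.2]
 [268.  240.2]]
flat edges at -.07 [array([232.1, 141.1]), array([269.5, 141. ])]
172 [ 72  60  60  61  63  63  62  63  63  64  63  69  83 103 116 127 143 158 173 186 194 197 195 194 193 195 198 199 201 201 199 198 194 188 182 176 179 178 178 185 193 197 200 199 200 200 198 198 200 205 205 204 202 192
 173 151 130 118 111  98  81  69  68  68  70  70  67  69  70  69  69  68  69  93 118]
198 [112  86  64  59  56  52  44  42  43  43  44  44  64 107 146 169 198 221 211 189 191 195 194 193 192 194 196 200 199 199 197 198 198 198 197 198 196 193 191 192 196 197 197 199 199 199 197 199 200 202 203 201 199 187
 178 180 171 153 139 102  64  50  47  48  59  64  66  67  66  67  68  71  99 125 134]
223 [120 100  63  40  38  39  38  38  38  39  41  41  42  62 110 150 178 207 233 243 250 253 253 253 253 253 253 253 253 253 253 253 253 253 253 253 253 253 252 252 253 253 253 253 253 253 253 253 253 253 253 253 252 246
 229 198 177 159 122  78  51  45  44  44  44  45  43  43  43  40  50  82 123 135 136]
flat row 141 [ 39  38  37  37  38  38  42  40  38  40  41  60  88 109 120 132 153 159 144 127 121 121 122 121 122 123 122 123 122 123 123 123 124 123 122 123 121 122 122 124 122 124 123 123 123 123 124 124 123 123 124 124 132 154
 163 152 132 114 108 100  73  49  43  42  42  42  43  42  40  42  43  41  40  46  64]
col 250 rows 131 [162 154 137 125 123 123 123 124 122 122 123 124 122 122 122 121 121 111  82  51  44  77 116 128 128 143 177 196 200 200 199 201 200 199 200]
228 [253 253 253 253 253 253 253 253 253 253 253 251 244 235 232 227 210 176 160 192 229 238 235 232]
```

```bash
python3 -c "
from station import ctrl
print(ctrl.close_job())"
```

```text
the job is handed in; nothing more can be done
None
```

The job is handed in: the bar's flat faces up to within about 1°, and the carrier stands on it lengthwise, within about 3 mm of the middle by the last wrist picture; the arm is clear, the bystanders were not approached, and I viewed 12 pictures, two over the limit of 10.

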